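# Set out the souvenir stall and weigh out the full tin

## Task

Set out the souvenir counter: stand the white mug upright in the round recess and the porcelain house upright in the square recess of the white display stands. Of the two identical tins one is an empty dummy and one is full, which can be told only by lifting them: stand the empty one in the recess of the tall oblong white plinth and the full one in the steel pan of the counter scale. Set everything down gently, flat inside its rim and without dropping it, and leave the blue vase standing where it is.

Things in the scene. Friction and masses are not known exactly. Their poses are not given: they have to be found in the camera images.
- mug: white porcelain souvenir mug, open at the top, outer diameter about 60 mm at the rim, 85 mm tall, about 0.22 kg, standing upright, with one handle on its +y side. Grip it from above across its body along its own x, clear of the handle. Origin: centre of the underside, z up
- house: white porcelain souvenir house with a terracotta-coloured pyramid roof, about 0.2 kg, standing upright: square foot 56 x 56 mm, 10 mm thick; square walls 44 x 44 mm from 10 to 71 mm height (grip here); the roof does not overhang and its point is at 95 mm. Origin: centre of the underside, x and y square to the walls, z up
- tin_a: oblong plain steel tin with an aluminium lid and a paper label, 80 (own x) x 50 (own y) x 70 (z) mm, standing upright; one of two that look exactly alike and differ only in weight: one is empty (85 to 115 g), the other is full (340 to 460 g), and which is which must be felt by lifting. Grip it across its 50 mm width. Origin: centre of the underside, z up
- tin_b: oblong plain steel tin with an aluminium lid and a paper label, 80 (own x) x 50 (own y) x 70 (z) mm, standing upright; one of two that look exactly alike and differ only in weight: one is empty (85 to 115 g), the other is full (340 to 460 g), and which is which must be felt by lifting. Grip it across its 50 mm width. Origin: centre of the underside, z up
- stand_round: fixed white display stand with a round recess for the mug: block 105 x 105 x 24 mm; in its top a felt-lined recess 78 mm in diameter, 6 mm deep, so its floor is 18 mm above the origin. Origin: centre of the underside, z up; the recess is central
- stand_square: fixed white display stand with a square recess for the house: block 100 x 100 x 24 mm; in its top a felt-lined recess 72 x 72 mm with sides along x and y, 6 mm deep, so its floor is 18 mm above the origin. Origin: centre of the underside, z up; the recess is central
- plinth: fixed white oblong display plinth, taller than the other stands, the place of the empty tin: block 120 (x) x 90 (y) x 45 mm; in its top a felt-lined recess 96 (x) x 66 (y) mm, 6 mm deep, so its floor is 39 mm above the origin. Origin: centre of the underside, z up; the recess is central
- pan_floor (a point): centre of the floor of the counter scale's pan, place of the full tin, 37 mm above the table when empty. Fixed scale: grey base 110 (x) x 84 (y) x 20 mm, black display block at its -x end (to 75 mm from the centre, 12 mm high); above it an open steel pan 106 (x) x 76 (y) mm, walls 5 mm, inside 96 x 66 mm, rim 9 mm above its floor. x along the pan, z up
- pan (a joint): how far the scale's pan has sunk on its spring, in m: 0 empty, 1.6 mm per newton of load, stop at 10 mm (the empty tin sinks it 1.4 to 1.9 mm, the full one 5.5 to 7.5 mm)
- vase: bystander: blue ceramic vase, 56 mm in diameter at most, 115 mm tall, standing loose. Origin: centre of the underside
There are look-alikes about, which are no part of the job. What is shaped like the tin_a but green, red or yellow is not meant.

How it is judged:
By the outcome, as a careful person would: the job done as asked, in the order asked, and still so for the second after the job is handed in, with the robot touching nothing.
It also fails if it takes over 118 s, if anything falls off the work surface, if the arm or the gripper's body presses on something with over 40 N, if the wrist force passes 120 N, or if a joint passes its speed limit or range.

## Robot

A 6-joint arm with a two-finger parallel gripper is mounted at the origin on the work surface. World frame = base frame: x ahead of the robot, y to its left, z up, the work surface at z = 0. Lengths are in m, angles in rad, forces in N, time in s.
With the tool pointing down it reaches from about 0.225 to 0.875 m from the base axis. Payload 3.4 kg.
Tool frame: the origin (TCP) lies at the very end of the fingers, on their centre line; the grasp point (between the pads) lies behind it (manip.grasp_offset is the z of the grasp point in the tool frame, in m); z points along the fingers, y is the line along which they close (so a half turn about z gives the same grasp; the last joint's range is limited). The gripper opens to 85 mm and grips with 20 to 120 N. Pads are 22 mm wide; open, the fingers measure 114 mm over their backs; the gripper's body (76 mm by 85 mm) begins 54 mm behind the grasp point. The pads swing forward as they close: fully open they stand 13 mm farther back than shut.
Start: joints at [1.157, 0.276, 1.505, -0, 1.361, -0.121], TCP at [0.166, 0.551, 0.231] pointing down, gripper open.
Joint ranges: [-2.89, 2.89], [-0.75, 2.08], [0.22, 2.7], [-1.18, 4.32], [0.11, 2.71], [-2.7, 2.7]. Speed limits (rad/s): [2.57, 2.57, 3.14, 3.14, 3.14, 3.14].

## Interface

Orientations are given as a unit quaternion [w, x, y, z].
In Python, from rig import manip gives the robot as it stands.
- The arm moves only by the shell command python3 -m pendant 'ROWS' [FORCE]. ROWS is JSON, a list of rows, each an object of numbers: "dx", "dy", "dz": the shift along the tool's x, y, z in m; "rx", "ry", "rz": the turn, a rotation vector about the tool's x, y, z in degrees; "hand": the finger opening in m, from 0 to 0.0854. In form: [{"dx": .., "dy": .., "dz": .., "rx": .., "ry": .., "rz": .., "hand": ..}, ...]. A call has 1 to 12 rows; each row shifts and turns the commanded pose from where the row before left it, along the tool's axes as they then stand; what a row does not reach is not made up. A row lasts 1/12 s, in which the tool goes at most 41.7 mm and 7.16 degrees, less where a joint would pass 70% of its speed; a pose out of reach is approached as far as the arm can. A call is refused whole if a number of a shift passes 0.0417 or a number of a turn 7.16, either way. A call with a gripper value outside its range is refused whole. The fingers move at their own pace and stop on an object; FORCE is the grip in N (left out, the last holds). Time passes only in rows, so rows that do not move let the fingers close. It gives the time, the measured TCP pose, the force, the opening and the grip force at its end, in the units of the state.
- manip.get_state(): the state, without advancing time (a new reading comes with each control period).
- manip.get_image(name): name is "scene" or "top" or "wrist"; returns a dict with "frame" (420x560x3 uint8, red, green, blue), "fx", "fy", "cx", "cy" (pixels), "position" and "attitude" of the camera in the world; the wrist camera has in their place "mount" (4x4, takes a point from camera to tool coordinates, whose origin is the TCP and whose axes are the flange's). Camera axes: x right, y up, looking along -z (the intrinsics and any distortion apply to the point x, -y, -z); pixel columns grow to the right and rows downward; lengths in m; the calibration is good to about 2 mm. The wrist camera is an equidistant fisheye: a pixel r from the principal point sees the ray r / f radians off the axis. A picture is of the moment at which its call begins: read the wrist's pose just before it. There is no depth.
- manip.sign_off(): hands the job in; it is judged then, once.
The state is a dict: "clock": time; "qpos": joint angles; "qd": joint speeds; "effort": joint torques, N m; "position": TCP position; "ee_rot": TCP orientation; "contact_force": force on the tool from outside, world axes, zero at the start; "moment": the same for the moment, N m; "width": finger opening in m; "gripper_force": force on a finger pad.
Only numpy, scipy, OpenCV 4.12 (cv2) and the standard library are available. Lean on these libraries where they do the work, as an engineer would, in place of code of your own. Each camera call takes 0.05 s, during which the arm holds its last target. There are 200 camera calls.

## Working session

There is one attempt and no reset: what is moved stays moved. The work goes in short steps, Python scripts to look and compute and a shell command to move; the robot and the scene stay as the last step left them, time stands still between calls to the robot, and variables do not carry over. Pictures are saved under pics/ and viewed, at most 15 in all, crops included, and the job is handed in when it is done.

```bash
mkdir -p pics; ls; python3 - <<'E'
from rig import manip
import cv2
s=manip.get_state()
for k in s: print(k,s[k])
print(manip.grasp_offset)
for n in ("scene","top"):
    d=manip.get_image(n); cv2.imwrite(f"pics/{n}0.png",cv2.cvtColor(cv2.resize(d["frame"],(800,600),interpolation=cv2.INTER_CUBIC),cv2.COLOR_RGB2BGR))
    print(n,{k:v for k,v in d.items() if k!="frame"})
E
```

```text
pics
clock 0.0
qpos [ 1.15699431e+00  2.76572011e-01  1.50612041e+00  1.35977119e-05
  1.36069853e+00 -1.20983864e-01]
qd [ 0.0015959  -0.00034508 -0.00094577 -0.00014147  0.00115381 -0.00034134]
effort [ 2.90805956e-04 -4.16766572e+01 -2.45807576e+01 -1.23712866e-04
  1.10169151e-02 -2.51883404e-05]
position [0.1657543  0.55004458 0.23045789]
ee_rot [-2.43982796e-04  1.45887923e-01  9.89300715e-01 -8.65438285e-04]
contact_force [ 0.13110591 -0.46068275 -0.93449975]
moment [-0.00350605  0.01709311  0.00506579]
gripper_force 0.0
width 0.08549119251951832
-0.0187
scene {'fx': 431.3321897227837, 'fy': 431.3321897227837, 'cx': 281.5100174391211, 'cy': 212.80357371978815, 'position': array([1.14639955, 0.03691392, 1.08802339]), 'attitude': array([0.63611257, 0.18598248, 0.21350822, 0.71776427])}
top {'fx': 392.71947912883184, 'fy': 392.71947912883184, 'cx': 275.5139021684992, 'cy': 213.5012863017354, 'position': array([ 0.35237127, -0.02559025,  1.05318228]), 'attitude': array([-0.70446673, -0.0509174 ,  0.05665496,  0.70563749])}
```

View pics/scene0.png

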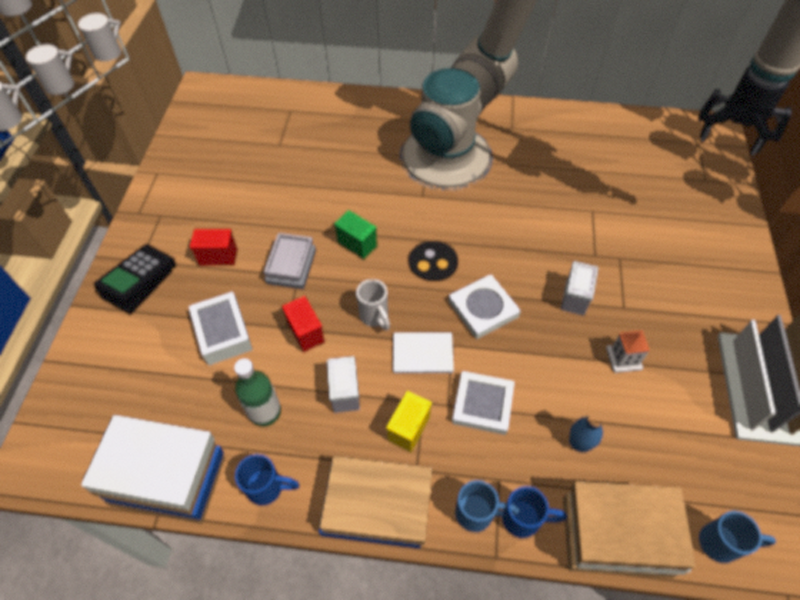

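View pics/top0.png

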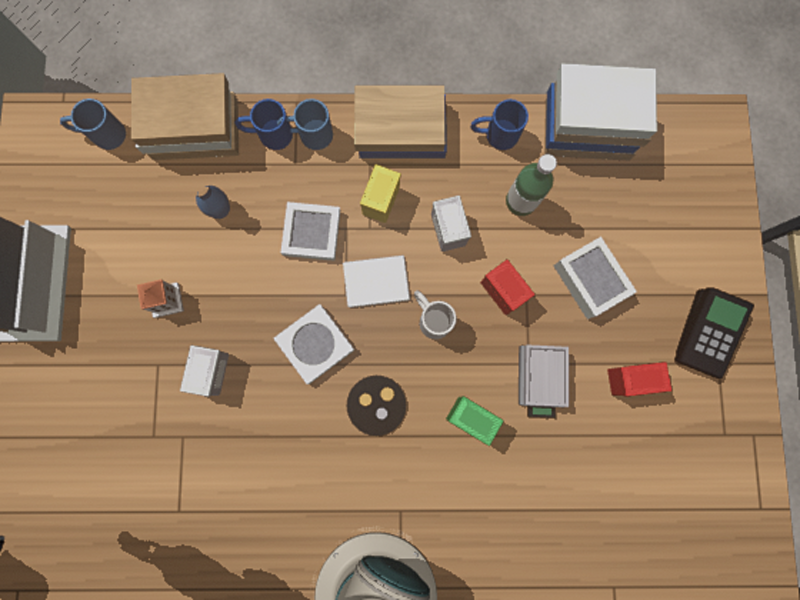

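The top picture shows these items, in 800x600 pixels:
- **Tins:** plain tins at (205,371) and (451,221). The look-alikes are green (475,420), red (508,287) and (640,380), and yellow (380,190).
- **Mug:** the white mug is at (437,318). The blue mugs at the back are not meant.
- **House and vase:** (160,297) and (213,202).
- **Stands:** round (314,344), square (311,230), plinth (596,278) and scale (545,377). The flat white box at (376,281) is a decoy.

Next I'll enlarge crops for measuring.

```bash
python3 - <<'E'
from rig import manip
import cv2
d=manip.get_image("top"); f=cv2.cvtColor(d["frame"],cv2.COLOR_RGB2BGR)
cv2.imwrite("pics/top.raw.png",f)
for n,c0 in (("L",85),("R",280)):
    k=4; c=f[122:272 if n=="L" else 300, c0:c0+200]
    if n=="R": c=f[125:275+20,c0:c0+200]; k=3.5
    else: c=f[122:272,c0:c0+200]
    im=cv2.resize(c,None,fx=k,fy=k,interpolation=cv2.INTER_CUBIC)
    r0=125 if n=="R" else 122
    for u in range((c0+19)//20*20,c0+200,20):
        x=int((u-c0+.5)*k); cv2.line(im,(x,0),(x,im.shape[0]),(0,255,255),1); cv2.putText(im,str(u),(x+1,9),0,.35,(255,0,0),1)
    for v in range((r0+19)//20*20,r0+c.shape[0],20):
        y=int((v-r0+.5)*k); cv2.line(im,(0,y),(im.shape[1],y),(0,255,255),1); cv2.putText(im,str(v),(1,y-1),0,.35,(255,0,0),1)
    cv2.imwrite(f"pics/crop{n}.png",im)
E
```

```text
(no output)
```

View pics/cropL.png

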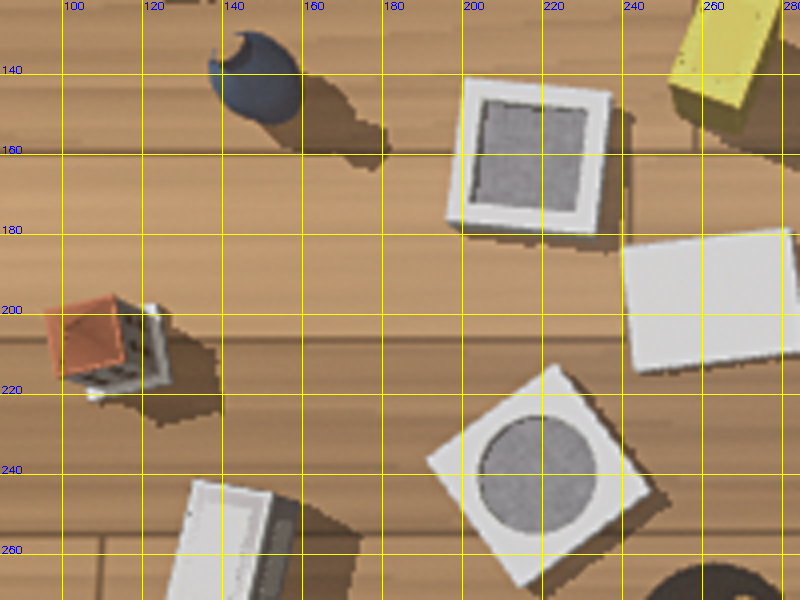

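View pics/cropR.png

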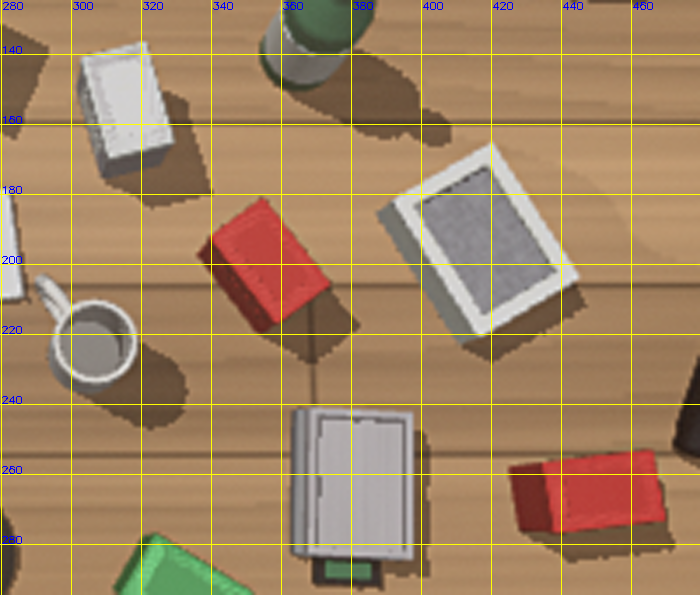

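The left crop shows both stands, the house (roof at 62–124, 295–378) and the top of the left tin. The right crop shows the other tin, the mug (rim at 94,341, handle at 40,280), the plinth and the scale with its display at the lower end. Now I'll turn these into positions.

```bash
cat > h.py <<'E'
import numpy as np, cv2
from scipy.spatial.transform import Rotation as R
def rot(q): return R.from_quat([q[1],q[2],q[3],q[0]])
def ray2world(d,uv,z):
    uv=np.atleast_2d(uv).astype(float)
    r=np.c_[(uv[:,0]-d["cx"])/d["fx"],-(uv[:,1]-d["cy"])/d["fy"],-np.ones(len(uv))]
    w=rot(d["attitude"]).apply(r); p=np.array(d["position"])
    return p+w*((z-p[2])/w[:,2])[:,None]
def proj(d,P):
    c=rot(d["attitude"]).inv().apply(np.atleast_2d(P)-d["position"])
    return np.c_[d["cx"]+d["fx"]*c[:,0]/-c[:,2], d["cy"]-d["fy"]*c[:,1]/-c[:,2]]
def wrist_world(d,s,uv,z):
    uv=np.atleast_2d(uv).astype(float); a=np.c_[(uv[:,0]-d["cx"])/d["fx"],(uv[:,1]-d["cy"])/d["fy"]]
    th=np.linalg.norm(a,axis=1)+1e-12; k=np.sin(th)/th
    r=np.c_[a[:,0]*k,-a[:,1]*k,-np.cos(th)]
    M=np.array(d["mount"]); Q=rot(s["ee_rot"])
    o=Q.apply(M[:3,3])+s["position"]; w=Q.apply(r@M[:3,:3].T)
    return o+w*((z-o[2])/w[:,2])[:,None]
E
cat > m.py <<'E'
from rig import manip; from h import *
d=manip.get_image("top")
L=lambda a:np.array(a)/4+[84.5,121.5]
Rr=lambda a:np.array(a)/3.5+[279.5,124.5]
T=lambda a:np.array(a)*.7-.15
for n,uv,z in [("sq",L([(465,77),(611,92),(595,235),(447,219)]),.024),("round",L([(556,363),(651,490),(520,587),(427,460)]),.024),
 ("roundc",L([(538,475)]),.018),("roof",L([(45,310),(113,295),(124,360),(62,378)]),.071),("foot",L([(155,305),(171,383),(92,399)]),.01),
 ("tinL",T([(191,346),(224,350),(213,396),(182,391)]),.07),("tinR",Rr([(80,62),(145,42),(173,143),(108,161)]),.07),
 ("plinth",Rr([(393,205),(491,143),(580,276),(480,336)]),.045),("mug",Rr([(94,341),(40,280)]),.085),("pan",Rr([(310,410),(412,412),(412,560),(310,560)]),.046),("vase",L([(250,88)]),.1)]:
    P=ray2world(d,uv,z); e=np.diff(np.r_[P,P[:1]],axis=0)[:,:2]
    print(n,P.mean(0)[:2].round(4),"len",np.linalg.norm(e,axis=1).round(3),"ang",np.degrees(np.arctan2(e[:,1],e[:,0])).round(1))
    if n in("mug","foot"): print(P.round(4))
E
python3 m.py
```

```text
sq [0.656  0.1241] len [0.1 0.1 0.1 0.1] ang [-96.1 174.6  83.7  -5.4]
round [0.4399 0.1138] len [0.106 0.105 0.104 0.105] ang [-142.9  126.6   37.2  -52.4]
roundc [0.44  0.115] len [0.] ang [0.]
roof [0.5243 0.395 ] len [0.043 0.043 0.04  0.046] ang [ -77.2 -167.3  106.7   17.3]
foot [0.5169 0.3843] len [0.055 0.053 0.074] ang [-165.6  101.7  -31. ]
[[0.5558 0.3761 0.01  ]
 [0.5027 0.3624 0.01  ]
 [0.492  0.4144 0.01  ]]
tinL [0.3887 0.2988] len [0.058 0.081 0.054 0.079] ang [-97.  169.   80.9  -8.4]
tinR [ 0.6606 -0.1383] len [0.051 0.08  0.05  0.078] ang [ -72.3 -166.2  105.8   14.5]
plinth [ 0.5614 -0.4091] len [0.091 0.119 0.09  0.116] ang [ -57.9 -149.3  120.2   31.1]
mug [ 0.5017 -0.0913] len [0.058 0.058] ang [  40.8 -139.2]
[[ 0.4797 -0.1103  0.085 ]
 [ 0.5237 -0.0723  0.085 ]]
pan [ 0.3788 -0.307 ] len [0.075 0.107 0.074 0.109] ang [-91.2 177.2  89.9  -2.2]
vase [0.6773 0.2897] len [0.] ang [0.]
```

```bash
cat > go.py <<'E'
# usage: go.py x y z yawdeg(of closing line, world)  -> turn first, then shifts in turned tool axes
import sys; from rig import manip; from h import *
x,y,z,a=map(float,sys.argv[1:5]); s=manip.get_state(); Q=rot(s["ee_rot"]).as_matrix()
yy=Q[:,1]; cur=np.degrees(np.arctan2(yy[1],yy[0])); t=((a-cur)+90)%180-90   # world turn about +z
q6=np.degrees(s["qpos"][5])
Q2=R.from_euler('z',t,degrees=True).as_matrix()@Q
d=np.array([x,y,z])-s["position"]; l=Q2.T@d; l0=Q.T@d
tilt=np.degrees(np.cross(Q[:,2],[0,0,-1])); tt=Q.T@tilt
print("clock %.2f pos %s closing yaw %.1f q6 %.0f"%(s["clock"],np.round(s["position"],4),cur,q6))
print("rz %.1f (other way %.1f)  then dx %.4f dy %.4f dz %.4f | without turn dx %.4f dy %.4f | level rx %.2f ry %.2f"%(-t,-t+(180 if t>0 else -180),*l,*l0[:2],*tt[:2]))
print("F",np.round(s["contact_force"],2),"w %.4f gf %.1f"%(s["width"],s["gripper_force"]))
E
python3 go.py 0.48 -0.11 0.2 -49
```

```text
clock 0.20 pos [0.1658 0.5503 0.2308] closing yaw 73.2 q6 -7
rz -57.8 (other way 122.2)  then dx 0.1961 dy -0.7044 dz 0.0316 | without turn dx -0.4914 dy -0.5414 | level rx -0.06 ry -0.01
F [ 0.11  0.66 -0.63] w 0.0855 gf 0.0
```

```bash
A='{"rz":7.1}'; python3 -m pendant '[{"rz":7.1},{"rz":7.1},{"rz":7.1},{"rz":7.1},{"rz":7.1},{"rz":7.1},{"rz":7.1},{"rz":7.1},{"rz":7.1}]' 30
python3 -m pendant '[{"rz":7.1},{"rz":7.1},{"rz":7.1},{"rz":7.1},{"rz":7.1},{"rz":7.1},{"rz":7.1},{"rz":7.1},{"rz":1.5}]'
python3 -m pendant '[{"dx":-0.01,"dy":0.035},{"dx":-0.01,"dy":0.035},{"dx":-0.01,"dy":0.035},{"dx":-0.01,"dy":0.035},{"dx":-0.01,"dy":0.035},{"dx":-0.01,"dy":0.035},{"dx":-0.01,"dy":0.035},{"dx":-0.01,"dy":0.035},{"dx":-0.01,"dy":0.035},{"dx":-0.01,"dy":0.035}]'
python3 -m pendant '[{"dx":-0.01,"dy":0.035},{"dx":-0.01,"dy":0.035},{"dx":-0.01,"dy":0.035},{"dx":-0.01,"dy":0.035},{"dx":-0.01,"dy":0.035},{"dx":-0.01,"dy":0.035},{"dx":-0.01,"dy":0.035},{"dx":-0.01,"dy":0.035},{"dx":-0.01,"dy":0.035},{"dx":-0.006,"dy":0.035},{},{}]'
python3 go.py 0.48 -0.11 0.2 -49
cat > pic.py <<'E'
import sys; from rig import manip; from h import *
s=manip.get_state(); d=manip.get_image("wrist")
k=800/560; im=cv2.resize(cv2.cvtColor(d["frame"],cv2.COLOR_RGB2BGR),(800,600),interpolation=cv2.INTER_CUBIC); cv2.imwrite(sys.argv[1],im)
import pickle; d.pop("frame"); pickle.dump((d,s),open(sys.argv[1]+".pkl","wb"))
E
python3 pic.py pics/w1.png
```

```text
clock 0.20 pos [0.1658 0.5503 0.2308] closing yaw 73.2 q6 -7
rz -57.8 (other way 122.2)  then dx 0.1961 dy -0.7044 dz 0.0316 | without turn dx -0.4914 dy -0.5414 | level rx -0.06 ry -0.01
F [ 0.11  0.66 -0.63] w 0.0855 gf 0.0invalid input
invalid input
invalid input
invalid input
```

View pics/w1.png

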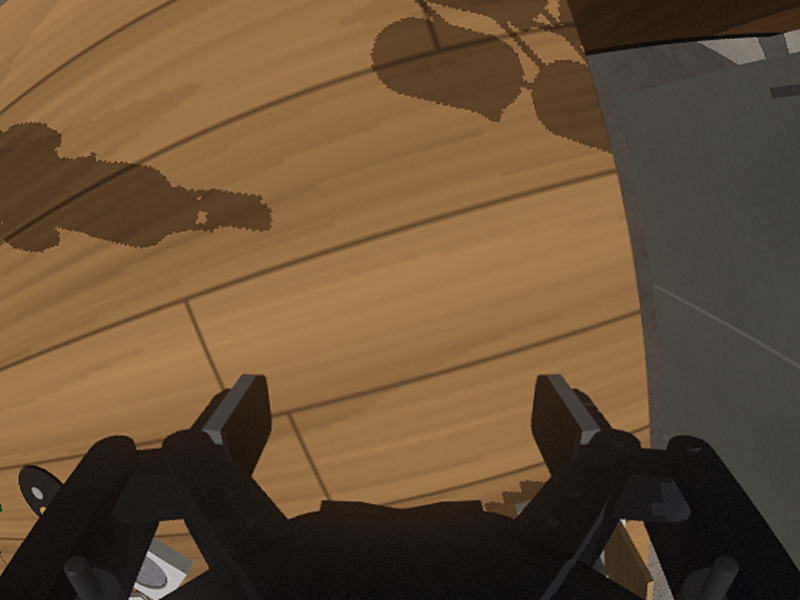

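The rows were refused and the arm hasn't moved. The wrist view still shows bare table between the fingers. Rows probably need all seven keys, so I'll try one.

```bash
python3 -m pendant '[{"dx":0,"dy":0,"dz":0,"rx":0,"ry":0,"rz":7.1,"hand":0.085}]' 30; python3 -m pendant '[{"dx":0,"dy":0,"dz":0,"rx":0,"ry":0,"rz":7.1,"hand":0.085}]'; python3 go.py 0.48 -0.11 0.2 -49
```

```text
clock: 0.33
position: [0.1659, 0.5504, 0.231]
ee_rot: [-0.0, 0.208, 0.978, -0.0]
contact_force: [-0.4, 1.0, 0.5]
width: 0.0851
gripper_force: 0.0
clock: 0.42
position: [0.1659, 0.5505, 0.2311]
ee_rot: [-0.0, 0.27, 0.963, -0.0]
contact_force: [-0.5, -1.0, -0.2]
width: 0.0849
gripper_force: 0.0
clock 0.42 pos [0.1659 0.5505 0.2311] closing yaw 58.7 q6 8
rz -72.3 (other way 107.7)  then dx 0.1963 dy -0.7045 dz 0.0314 | without turn dx -0.6116 dy -0.4010 | level rx -0.02 ry 0.00
F [-0.54 -0.98 -0.2 ] w 0.0849 gf 0.0
```

```bash
python3 -m pendant '[{"dx":0,"dy":0,"dz":0,"rx":0,"ry":0,"rz":7.1,"hand":0.085},{"dx":0,"dy":0,"dz":0,"rx":0,"ry":0,"rz":7.1,"hand":0.085},{"dx":0,"dy":0,"dz":0,"rx":0,"ry":0,"rz":7.1,"hand":0.085},{"dx":0,"dy":0,"dz":0,"rx":0,"ry":0,"rz":7.1,"hand":0.085},{"dx":0,"dy":0,"dz":0,"rx":0,"ry":0,"rz":7.1,"hand":0.085},{"dx":0,"dy":0,"dz":0,"rx":0,"ry":0,"rz":7.1,"hand":0.085},{"dx":0,"dy":0,"dz":0,"rx":0,"ry":0,"rz":7.1,"hand":0.085},{"dx":0,"dy":0,"dz":0,"rx":0,"ry":0,"rz":7.1,"hand":0.085}]' >/dev/null
python3 -m pendant '[{"dx":0,"dy":0,"dz":0,"rx":0,"ry":0,"rz":7.1,"hand":0.085},{"dx":0,"dy":0,"dz":0,"rx":0,"ry":0,"rz":7.1,"hand":0.085},{"dx":0,"dy":0,"dz":0,"rx":0,"ry":0,"rz":7.1,"hand":0.085},{"dx":0,"dy":0,"dz":0,"rx":0,"ry":0,"rz":7.1,"hand":0.085},{"dx":0,"dy":0,"dz":0,"rx":0,"ry":0,"rz":7.1,"hand":0.085},{"dx":0,"dy":0,"dz":0,"rx":0,"ry":0,"rz":7.1,"hand":0.085},{"dx":0,"dy":0,"dz":0,"rx":0,"ry":0,"rz":7.1,"hand":0.085},{"dx":0,"dy":0,"dz":0,"rx":0,"ry":0,"rz":1.2,"hand":0.085}]' >/dev/null
python3 -m pendant '[{"dx":-0.01,"dy":0.035,"dz":0,"rx":0,"ry":0,"rz":0,"hand":0.085},{"dx":-0.01,"dy":0.035,"dz":0,"rx":0,"ry":0,"rz":0,"hand":0.085},{"dx":-0.01,"dy":0.035,"dz":0,"rx":0,"ry":0,"rz":0,"hand":0.085},{"dx":-0.01,"dy":0.035,"dz":0,"rx":0,"ry":0,"rz":0,"hand":0.085},{"dx":-0.01,"dy":0.035,"dz":0,"rx":0,"ry":0,"rz":0,"hand":0.085},{"dx":-0.01,"dy":0.035,"dz":0,"rx":0,"ry":0,"rz":0,"hand":0.085},{"dx":-0.01,"dy":0.035,"dz":0,"rx":0,"ry":0,"rz":0,"hand":0.085},{"dx":-0.01,"dy":0.035,"dz":0,"rx":0,"ry":0,"rz":0,"hand":0.085},{"dx":-0.01,"dy":0.035,"dz":0,"rx":0,"ry":0,"rz":0,"hand":0.085},{"dx":-0.01,"dy":0.035,"dz":0,"rx":0,"ry":0,"rz":0,"hand":0.085}]' >/dev/null
python3 -m pendant '[{"dx":-0.01,"dy":0.035,"dz":0,"rx":0,"ry":0,"rz":0,"hand":0.085},{"dx":-0.01,"dy":0.035,"dz":0,"rx":0,"ry":0,"rz":0,"hand":0.085},{"dx":-0.01,"dy":0.035,"dz":0,"rx":0,"ry":0,"rz":0,"hand":0.085},{"dx":-0.01,"dy":0.035,"dz":0,"rx":0,"ry":0,"rz":0,"hand":0.085},{"dx":-0.01,"dy":0.035,"dz":0,"rx":0,"ry":0,"rz":0,"hand":0.085},{"dx":-0.01,"dy":0.035,"dz":0,"rx":0,"ry":0,"rz":0,"hand":0.085},{"dx":-0.01,"dy":0.035,"dz":0,"rx":0,"ry":0,"rz":0,"hand":0.085},{"dx":-0.01,"dy":0.035,"dz":0,"rx":0,"ry":0,"rz":0,"hand":0.085},{"dx":-0.01,"dy":0.035,"dz":0,"rx":0,"ry":0,"rz":0,"hand":0.085},{"dx":-0.006,"dy":0.035,"dz":0,"rx":0,"ry":0,"rz":0,"hand":0.085},{"dx":0,"dy":0,"dz":0,"rx":0,"ry":0,"rz":0,"hand":0.085},{"dx":0,"dy":0,"dz":0,"rx":0,"ry":0,"rz":0,"hand":0.085}]' >/dev/null
python3 go.py 0.48 -0.11 0.2 -49; python3 pic.py pics/w2.png
```

```text
clock 3.58 pos [ 0.4816 -0.1061  0.2308] closing yaw -48.7 q6 28
rz 0.3 (other way -179.7)  then dx -0.0038 dy 0.0020 dz 0.0308 | without turn dx -0.0038 dy 0.0019 | level rx -0.05 ry 0.01
F [ 0.58  0.63 -0.42] w 0.0850 gf 0.0
```

View pics/w2.png

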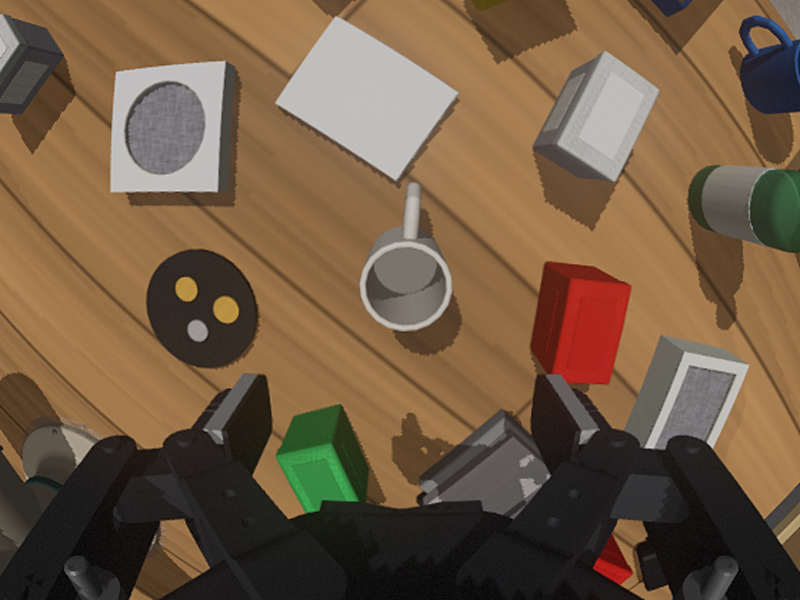

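The wrist view shows the mug rim centred at (406,286) with its handle straight up, the round recess at (166,128) and the right tin's top at (605,118). I'll hold these against the top-camera values.

```bash
cat > wm.py <<'E'
import sys,pickle,json; from h import *
d,s=pickle.load(open(sys.argv[1]+".pkl","rb"))
for a in sys.argv[2:]:
    n,z,pts=a.split(":"); uv=np.array(json.loads(pts))*.7-.15
    P=wrist_world(d,s,uv,float(z)); e=np.diff(np.r_[P,P[:1]],axis=0)[:,:2]
    print(n,P.mean(0)[:2].round(4),"len",np.linalg.norm(e,axis=1).round(3),"ang",np.degrees(np.arctan2(e[:,1],e[:,0])).round(1))
E
python3 wm.py pics/w2.png "mug:.085:[[360,285],[406,241],[452,285],[406,330]]" "handle:.05:[[413,187]]" "rblock:.024:[[116,71],[228,61],[218,192],[110,192]]" "rrec:.024:[[166,128]]" "tinR:.07:[[604,51],[658,92],[611,183],[554,133]]"; python3 go.py 0.4797 -.1103 .2 -49
```

```text
mug [ 0.4811 -0.1101] len [0.041 0.041 0.043 0.043] ang [ -4.8 -92.5 177.3  85.4]
handle [ 0.5309 -0.0732] len [0.] ang [0.]
rblock [0.4409 0.115 ] len [0.107 0.105 0.106 0.106] ang [ -53.4 -144.   126.9   36.7]
rrec [0.4423 0.1125] len [0.] ang [0.]
tinR [ 0.6629 -0.1361] len [0.05  0.08  0.054 0.073] ang [ -77.4 -167.1   95.8   10.1]
clock 3.63 pos [ 0.4807 -0.1047  0.2308] closing yaw -48.7 q6 28
rz 0.3 (other way -179.7)  then dx -0.0044 dy 0.0036 dz 0.0308 | without turn dx -0.0044 dy 0.0036 | level rx -0.11 ry 0.02
F [-0.77  0.16  0.56] w 0.0851 gf 0.0
```

```bash
python3 -m pendant '[{"dx":-0.004,"dy":0.004,"dz":0.02,"rx":0,"ry":0,"rz":1,"hand":0.085},{"dx":0,"dy":0,"dz":0.035,"rx":0,"ry":0,"rz":1,"hand":0.085},{"dx":0,"dy":0,"dz":0.035,"rx":0,"ry":0,"rz":0,"hand":0.085},{"dx":0,"dy":0,"dz":0.035,"rx":0,"ry":0,"rz":0,"hand":0.085},{"dx":0,"dy":0,"dz":0.035,"rx":0,"ry":0,"rz":0,"hand":0.085},{"dx":0,"dy":0,"dz":0.025,"rx":0,"ry":0,"rz":0,"hand":0.085},{"dx":0,"dy":0,"dz":0.014,"rx":0,"ry":0,"rz":0,"hand":0.085},{"dx":0,"dy":0,"dz":0,"rx":0,"ry":0,"rz":0,"hand":0.085}]' 40
python3 go.py 0.4805 -.1102 .031 -50
python3 -m pendant '[{"dx":0,"dy":0,"dz":0,"rx":0,"ry":0,"rz":0,"hand":0.05},{"dx":0,"dy":0,"dz":0,"rx":0,"ry":0,"rz":0,"hand":0.05},{"dx":0,"dy":0,"dz":0,"rx":0,"ry":0,"rz":0,"hand":0.05},{"dx":0,"dy":0,"dz":0,"rx":0,"ry":0,"rz":0,"hand":0.05},{"dx":0,"dy":0,"dz":0,"rx":0,"ry":0,"rz":0,"hand":0.05},{"dx":0,"dy":0,"dz":0,"rx":0,"ry":0,"rz":0,"hand":0.05}]' 40; python3 go.py 0.4405 .1145 .2 37
```

```text
clock: 4.3
position: [0.4772, -0.1076, 0.0297]
ee_rot: [-0.003, 0.941, 0.338, -0.003]
contact_force: [-0.4, -0.7, -0.6]
width: 0.0848
gripper_force: 0.0
clock 4.30 pos [ 0.4772 -0.1076  0.0297] closing yaw -50.5 q6 30
rz -0.5 (other way 179.5)  then dx 0.0008 dy 0.0041 dz -0.0014 | without turn dx 0.0009 dy 0.0041 | level rx -0.40 ry 0.20
F [-0.43 -0.66 -0.59] w 0.0848 gf 0.0
clock: 4.8
position: [0.4818, -0.1102, 0.0339]
ee_rot: [0.001, 0.942, 0.336, 0.001]
contact_force: [-0.3, 1.1, 6.9]
width: 0.0586
gripper_force: 43.8
clock 4.80 pos [ 0.4818 -0.1102  0.0339] closing yaw -50.7 q6 30
rz -87.7 (other way 92.3)  then dx 0.2046 dy 0.1026 dz -0.1654 | without turn dx 0.1108 dy -0.1996 | level rx 0.12 ry -0.12
F [-0.34  1.14  6.94] w 0.0586 gf 43.8
```

```bash
python3 -m pendant '[{"dx":0,"dy":0,"dz":-0.01,"rx":0,"ry":0,"rz":0,"hand":0.05},{"dx":0,"dy":0,"dz":-0.02,"rx":0,"ry":0,"rz":0,"hand":0.05},{"dx":0,"dy":0,"dz":-0.03,"rx":0,"ry":0,"rz":0,"hand":0.05},{"dx":0.012,"dy":-0.02,"dz":-0.02,"rx":0,"ry":0,"rz":0,"hand":0.05},{"dx":0.015,"dy":-0.028,"dz":0,"rx":0,"ry":0,"rz":0,"hand":0.05},{"dx":0.015,"dy":-0.028,"dz":0,"rx":0,"ry":0,"rz":0,"hand":0.05},{"dx":0.015,"dy":-0.028,"dz":0,"rx":0,"ry":0,"rz":0,"hand":0.05},{"dx":0.015,"dy":-0.028,"dz":0,"rx":0,"ry":0,"rz":0,"hand":0.05},{"dx":0.015,"dy":-0.028,"dz":0,"rx":0,"ry":0,"rz":0,"hand":0.05},{"dx":0.015,"dy":-0.028,"dz":0,"rx":0,"ry":0,"rz":0,"hand":0.05},{"dx":0.009,"dy":-0.012,"dz":0,"rx":0,"ry":0,"rz":0,"hand":0.05},{"dx":0,"dy":0,"dz":0,"rx":0,"ry":0,"rz":0,"hand":0.05}]' >/dev/null
python3 -m pendant '[{"dx":0,"dy":0,"dz":0,"rx":0,"ry":0,"rz":0,"hand":0.05},{"dx":0,"dy":0,"dz":0,"rx":0,"ry":0,"rz":0,"hand":0.05}]' ; python3 go.py 0.4405 .1145 .052 -50
```

```text
clock: 5.97
position: [0.4399, 0.1142, 0.1125]
ee_rot: [0.0, 0.942, 0.337, 0.0]
contact_force: [0.1, 0.8, -1.6]
width: 0.0583
gripper_force: 43.8
clock 5.97 pos [0.4399 0.1142 0.1125] closing yaw -50.7 q6 56
rz -0.7 (other way 179.3)  then dx 0.0007 dy 0.0001 dz 0.0605 | without turn dx 0.0007 dy 0.0001 | level rx 0.05 ry 0.00
F [ 0.15  0.82 -1.55] w 0.0583 gf 43.8
```

```bash
python3 -m pendant '[{"dx":0,"dy":0,"dz":0.02,"rx":0,"ry":0,"rz":0,"hand":0.05},{"dx":0,"dy":0,"dz":0.02,"rx":0,"ry":0,"rz":0,"hand":0.05},{"dx":0,"dy":0,"dz":0.01,"rx":0,"ry":0,"rz":0,"hand":0.05},{"dx":0,"dy":0,"dz":0.005,"rx":0,"ry":0,"rz":0,"hand":0.05},{"dx":0,"dy":0,"dz":0,"rx":0,"ry":0,"rz":0,"hand":0.05},{"dx":0,"dy":0,"dz":0,"rx":0,"ry":0,"rz":0,"hand":0.05}]';python3 pic.py pics/w3.png; for i in 1 2 3; do python3 -m pendant '[{"dx":0,"dy":0,"dz":0.0015,"rx":0,"ry":0,"rz":0,"hand":0.05},{"dx":0,"dy":0,"dz":0,"rx":0,"ry":0,"rz":0,"hand":0.05}]' | egrep "pos|contact"; done
```

```text
clock: 6.47
position: [0.4403, 0.1141, 0.0575]
ee_rot: [0.0, 0.942, 0.336, 0.0]
contact_force: [0.4, 0.0, -2.5]
width: 0.0585
gripper_force: 43.8
position: [0.4404, 0.1148, 0.0563]
contact_force: [0.3, 0.4, -2.0]
position: [0.4398, 0.1149, 0.0544]
contact_force: [-0.7, 0.8, -1.7]
position: [0.4396, 0.1149, 0.0527]
contact_force: [-0.1, -0.3, -2.1]
```

View pics/w3.png

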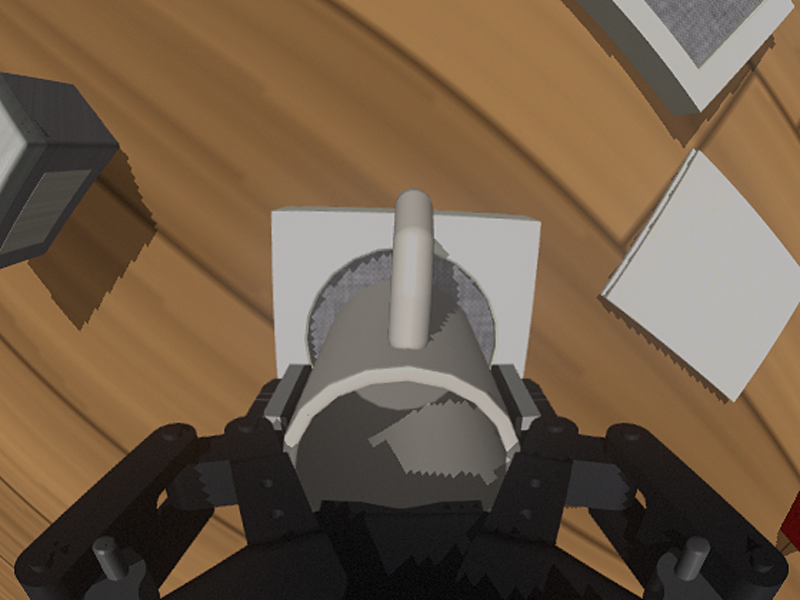

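The mug hangs centred over the round recess (rim of the recess at 307–495, mug at about 403). I'll keep lowering by feel.

```bash
for i in 1 2 3; do python3 -m pendant '[{"dx":0,"dy":0,"dz":0.001,"rx":0,"ry":0,"rz":0,"hand":0.05},{"dx":0,"dy":0,"dz":0,"rx":0,"ry":0,"rz":0,"hand":0.05}]' | egrep "pos|contact"; done
```

```text
position: [0.4398, 0.1149, 0.052]
contact_force: [-0.5, -0.5, 0.9]
position: [0.4398, 0.1149, 0.0519]
contact_force: [-3.1, -1.3, 9.7]
position: [0.4398, 0.1149, 0.0519]
contact_force: [-4.9, -0.5, 19.6]
```

```bash
python3 -m pendant '[{"dx":0,"dy":0,"dz":-0.0018,"rx":0,"ry":0,"rz":0,"hand":0.05},{"dx":0,"dy":0,"dz":0,"rx":0,"ry":0,"rz":0,"hand":0.085},{"dx":0,"dy":0,"dz":0,"rx":0,"ry":0,"rz":0,"hand":0.085},{"dx":0,"dy":0,"dz":0,"rx":0,"ry":0,"rz":0,"hand":0.085},{"dx":0,"dy":0,"dz":0,"rx":0,"ry":0,"rz":0,"hand":0.085},{"dx":0,"dy":0,"dz":0,"rx":0,"ry":0,"rz":0,"hand":0.085},{"dx":0,"dy":0,"dz":-0.02,"rx":0,"ry":0,"rz":0,"hand":0.085},{"dx":0,"dy":0,"dz":-0.04,"rx":0,"ry":0,"rz":0,"hand":0.085},{"dx":0,"dy":0,"dz":-0.04,"rx":0,"ry":0,"rz":0,"hand":0.085},{"dx":0,"dy":0,"dz":-0.03,"rx":0,"ry":0,"rz":0,"hand":0.085},{"dx":0,"dy":0,"dz":0,"rx":0,"ry":0,"rz":0,"hand":0.085}]'; python3 go.py .5242 .3952 .18 14;python3 go.py .5242 .3952 .18 104
```

```text
clock: 8.43
position: [0.4441, 0.1154, 0.1876]
ee_rot: [0.002, 0.942, 0.337, 0.006]
contact_force: [0.4, 0.9, -0.6]
width: 0.0851
gripper_force: 0.0
clock 8.43 pos [0.4441 0.1154 0.1876] closing yaw -50.7 q6 57
rz -64.7 (other way 115.3)  then dx 0.2520 dy 0.1453 dz 0.0114 | without turn dx 0.2392 dy -0.1658 | level rx 0.41 ry -0.62
F [ 0.35  0.94 -0.63] w 0.0851 gf 0.0
clock 8.43 pos [0.4441 0.1154 0.1876] closing yaw -50.7 q6 57
rz 25.3 (other way -154.7)  then dx 0.1453 dy -0.2522 dz 0.0074 | without turn dx 0.2392 dy -0.1658 | level rx 0.41 ry -0.62
F [ 0.35  0.94 -0.63] w 0.0851 gf 0.0
```

```bash
python3 -m pendant '[{"dx":0,"dy":0,"dz":0,"rx":0,"ry":0,"rz":6.3,"hand":0.085},{"dx":0,"dy":0,"dz":0,"rx":0,"ry":0,"rz":6.3,"hand":0.085},{"dx":0,"dy":0,"dz":0,"rx":0,"ry":0,"rz":6.3,"hand":0.085},{"dx":0,"dy":0,"dz":0,"rx":0,"ry":0,"rz":6.3,"hand":0.085},{"dx":0.02,"dy":-0.036,"dz":0,"rx":0,"ry":0,"rz":0,"hand":0.085},{"dx":0.02,"dy":-0.036,"dz":0,"rx":0,"ry":0,"rz":0,"hand":0.085},{"dx":0.02,"dy":-0.036,"dz":0,"rx":0,"ry":0,"rz":0,"hand":0.085},{"dx":0.02,"dy":-0.036,"dz":0,"rx":0,"ry":0,"rz":0,"hand":0.085},{"dx":0.02,"dy":-0.036,"dz":0,"rx":0,"ry":0,"rz":0,"hand":0.085},{"dx":0.02,"dy":-0.036,"dz":0,"rx":0,"ry":0,"rz":0,"hand":0.085},{"dx":0.02,"dy":-0.036,"dz":0,"rx":0,"ry":0,"rz":0,"hand":0.085},{"dx":0,"dy":0,"dz":0,"rx":0,"ry":0,"rz":0,"hand":0.085}]' >/dev/null;  python3 -m pendant '[{"dx":0,"dy":0,"dz":0,"rx":0,"ry":0,"rz":0,"hand":0.085}]'>/dev/null; python3 pic.py pics/w4.png; python3 go.py .5242 .3952 .18 -76
```

```text
clock 9.57 pos [0.5134 0.3936 0.18  ] closing yaw -75.8 q6 107
rz 0.2 (other way -179.8)  then dx 0.0109 dy 0.0010 dz -0.0001 | without turn dx 0.0109 dy 0.0011 | level rx 0.08 ry 0.15
F [ 0.1  -0.64 -0.6 ] w 0.0852 gf 0.0
```

View pics/w4.png

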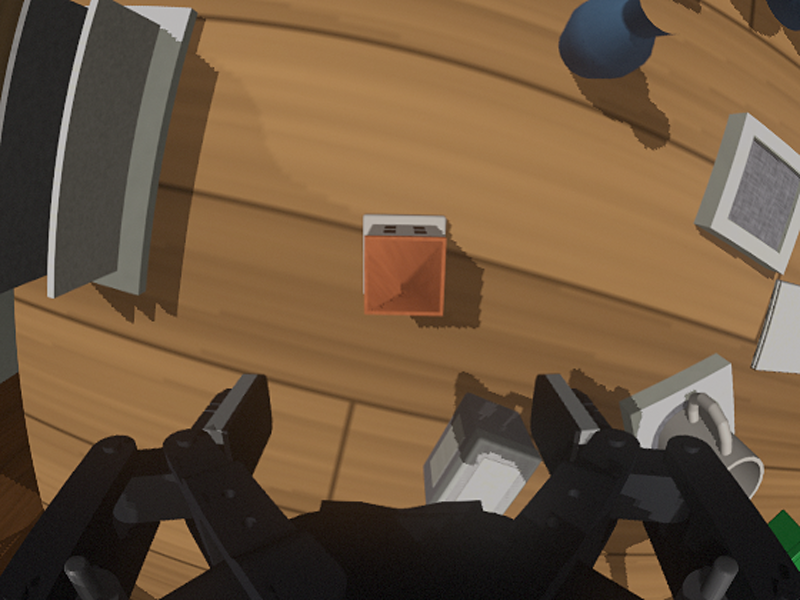

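The wrist view shows the house roof at (365–445, 236–316), square to the tool, and the mug standing in its recess at (705,440). Measuring the house.

```bash
python3 wm.py pics/w4.png "roof:.071:[[366,237],[445,236],[443,316],[365,313]]" "sqrim:.024:[[745,114]]"; python3 go.py .5235 .3952 .033 -76
```

```text
roof [0.5255 0.396 ] len [0.043 0.046 0.045 0.044] ang [ -74.9 -165.8  102.    12.5]
sqrim [0.7091 0.1709] len [0.] ang [0.]
clock 9.57 pos [0.5134 0.3936 0.18  ] closing yaw -75.8 q6 107
rz 0.2 (other way -179.8)  then dx 0.0106 dy 0.0007 dz 0.1469 | without turn dx 0.0106 dy 0.0007 | level rx 0.08 ry 0.15
F [ 0.1  -0.64 -0.6 ] w 0.0852 gf 0.0
```

```bash
python3 -m pendant '[{"dx":0.0115,"dy":0,"dz":0.02,"rx":0,"ry":0,"rz":0,"hand":0.085},{"dx":0,"dy":0,"dz":0.035,"rx":0,"ry":0,"rz":0,"hand":0.085},{"dx":0,"dy":0,"dz":0.035,"rx":0,"ry":0,"rz":0,"hand":0.085},{"dx":0,"dy":0,"dz":0.03,"rx":0,"ry":0,"rz":0,"hand":0.085},{"dx":0,"dy":0,"dz":0.02,"rx":0,"ry":0,"rz":0,"hand":0.085},{"dx":0,"dy":0,"dz":0.007,"rx":0,"ry":0,"rz":0,"hand":0.085},{"dx":0,"dy":0,"dz":0,"rx":0,"ry":0,"rz":0,"hand":0.085},{"dx":0,"dy":0,"dz":0,"rx":0,"ry":0,"rz":0,"hand":0.085}]' 40
python3 -m pendant '[{"dx":0,"dy":0,"dz":0,"rx":0,"ry":0,"rz":0,"hand":0.035},{"dx":0,"dy":0,"dz":0,"rx":0,"ry":0,"rz":0,"hand":0.035},{"dx":0,"dy":0,"dz":0,"rx":0,"ry":0,"rz":0,"hand":0.035},{"dx":0,"dy":0,"dz":0,"rx":0,"ry":0,"rz":0,"hand":0.035},{"dx":0,"dy":0,"dz":0,"rx":0,"ry":0,"rz":0,"hand":0.035},{"dx":0,"dy":0,"dz":0,"rx":0,"ry":0,"rz":0,"hand":0.035},{"dx":0,"dy":0,"dz":0,"rx":0,"ry":0,"rz":0,"hand":0.035},{"dx":0,"dy":0,"dz":0,"rx":0,"ry":0,"rz":0,"hand":0.035}]' 40; python3 go.py 0.656 .1242 .2 -95.6
```

```text
clock: 10.23
position: [0.5257, 0.3956, 0.0355]
ee_rot: [-0.0, 0.992, 0.122, 0.0]
contact_force: [0.9, -0.1, 0.2]
width: 0.0852
gripper_force: 0.0
clock: 10.9
position: [0.5259, 0.3968, 0.0362]
ee_rot: [-0.001, 0.992, 0.123, 0.001]
contact_force: [-0.7, -0.9, 5.7]
width: 0.0437
gripper_force: 41.8
clock 10.90 pos [0.5259 0.3968 0.0362] closing yaw -75.9 q6 107
rz 19.7 (other way -160.3)  then dx 0.1565 dy 0.2585 dz -0.1636 | without turn dx 0.0600 dy 0.2960 | level rx -0.05 ry -0.14
F [-0.67 -0.89  5.7 ] w 0.0437 gf 41.8
```

```bash
python3 -m pendant '[{"dx":0,"dy":0,"dz":-0.01,"rx":0,"ry":0,"rz":0,"hand":0.035},{"dx":0,"dy":0,"dz":-0.02,"rx":0,"ry":0,"rz":0,"hand":0.035},{"dx":0,"dy":0,"dz":-0.03,"rx":0,"ry":0,"rz":0,"hand":0.035},{"dx":0,"dy":0,"dz":-0.035,"rx":0,"ry":0,"rz":4.9,"hand":0.035},{"dx":0,"dy":0,"dz":-0.035,"rx":0,"ry":0,"rz":4.9,"hand":0.035},{"dx":0,"dy":0,"dz":-0.03,"rx":0,"ry":0,"rz":4.9,"hand":0.035},{"dx":0,"dy":0,"dz":0,"rx":0,"ry":0,"rz":4.9,"hand":0.035}]' >/dev/null
python3 -m pendant '[{"dx":0.012,"dy":0.02,"dz":0,"rx":0,"ry":0,"rz":0,"hand":0.035},{"dx":0.018,"dy":0.03,"dz":0,"rx":0,"ry":0,"rz":0,"hand":0.035},{"dx":0.018,"dy":0.03,"dz":0,"rx":0,"ry":0,"rz":0,"hand":0.035},{"dx":0.018,"dy":0.03,"dz":0,"rx":0,"ry":0,"rz":0,"hand":0.035},{"dx":0.018,"dy":0.03,"dz":0,"rx":0,"ry":0,"rz":0,"hand":0.035},{"dx":0.018,"dy":0.03,"dz":0,"rx":0,"ry":0,"rz":0,"hand":0.035},{"dx":0.018,"dy":0.03,"dz":0,"rx":0,"ry":0,"rz":0,"hand":0.035},{"dx":0.018,"dy":0.03,"dz":0,"rx":0,"ry":0,"rz":0,"hand":0.035},{"dx":0.018,"dy":0.028,"dz":0,"rx":0,"ry":0,"rz":0,"hand":0.035},{"dx":0,"dy":0,"dz":0,"rx":0,"ry":0,"rz":0,"hand":0.035},{"dx":0,"dy":0,"dz":0,"rx":0,"ry":0,"rz":0,"hand":0.035}]' ; python3 go.py 0.6565 .1242 .0542 -95.6
```

```text
clock: 12.4
position: [0.6561, 0.1225, 0.1941]
ee_rot: [0.0, 0.999, -0.049, -0.001]
contact_force: [-0.8, -0.2, -1.7]
width: 0.0437
gripper_force: 41.5
clock 12.40 pos [0.6561 0.1225 0.1941] closing yaw -95.7 q6 100
rz -0.1 (other way 179.9)  then dx 0.0004 dy -0.0018 dz 0.1399 | without turn dx 0.0004 dy -0.0018 | level rx 0.01 ry 0.08
F [-0.84 -0.2  -1.7 ] w 0.0437 gf 41.5
```

```bash
python3 -m pendant '[{"dx":0,"dy":-0.0018,"dz":0.02,"rx":0,"ry":0,"rz":0,"hand":0.035},{"dx":0,"dy":0,"dz":0.035,"rx":0,"ry":0,"rz":0,"hand":0.035},{"dx":0,"dy":0,"dz":0.035,"rx":0,"ry":0,"rz":0,"hand":0.035},{"dx":0,"dy":0,"dz":0.025,"rx":0,"ry":0,"rz":0,"hand":0.035},{"dx":0,"dy":0,"dz":0.015,"rx":0,"ry":0,"rz":0,"hand":0.035},{"dx":0,"dy":0,"dz":0,"rx":0,"ry":0,"rz":0,"hand":0.035},{"dx":0,"dy":0,"dz":0,"rx":0,"ry":0,"rz":0,"hand":0.035}]'; python3 pic.py pics/w5.png
```

```text
clock: 12.98
position: [0.6548, 0.1274, 0.0639]
ee_rot: [-0.0, 0.999, -0.047, -0.001]
contact_force: [-0.3, -0.2, -2.5]
width: 0.0434
gripper_force: 41.4
```

View pics/w5.png

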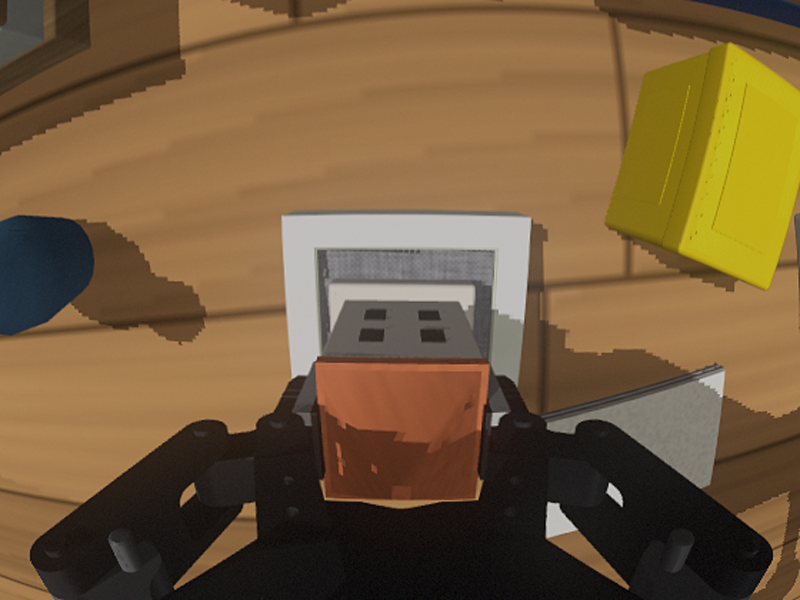

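```bash
python3 wm.py pics/w5.png "foot:.0377:[[330,283],[477,284]]" "rec:.024:[[316,249],[495,249]]" "blk:.024:[[284,214],[530,214]]"
```

```text
foot [0.6825 0.1236] len [0.056 0.056] ang [-95.8  84.2]
rec [0.6933 0.1216] len [0.072 0.072] ang [-95.4  84.6]
blk [0.7078 0.1196] len [0.099 0.099] ang [-95.3  84.7]
```

```bash
python3 -m pendant '[{"dx":0.0025,"dy":0.001,"dz":0.003,"rx":0,"ry":0,"rz":0,"hand":0.035},{"dx":0,"dy":0,"dz":0.003,"rx":0,"ry":0,"rz":0,"hand":0.035},{"dx":0,"dy":0,"dz":0.0015,"rx":0,"ry":0,"rz":0,"hand":0.035},{"dx":0,"dy":0,"dz":0,"rx":0,"ry":0,"rz":0,"hand":0.035},{"dx":0,"dy":0,"dz":0,"rx":0,"ry":0,"rz":0,"hand":0.035}]'; for i in 1 2 3 ; do python3 -m pendant '[{"dx":0,"dy":0,"dz":0.001,"rx":0,"ry":0,"rz":0,"hand":0.035},{"dx":0,"dy":0,"dz":0,"rx":0,"ry":0,"rz":0,"hand":0.035}]' | egrep "pos|contact"; done
```

```text
clock: 13.45
position: [0.6585, 0.125, 0.0574]
ee_rot: [-0.0, 0.999, -0.048, 0.0]
contact_force: [-0.5, 0.1, -2.4]
width: 0.0439
gripper_force: 41.5
position: [0.6584, 0.125, 0.0561]
contact_force: [-0.6, 0.3, -2.7]
position: [0.6583, 0.125, 0.055]
contact_force: [0.0, 1.1, -2.6]
position: [0.6586, 0.125, 0.0543]
contact_force: [-1.1, -0.3, -1.4]
```

```bash
python3 -m pendant '[{"dx":0,"dy":0,"dz":0.0006,"rx":0,"ry":0,"rz":0,"hand":0.035},{"dx":0,"dy":0,"dz":0,"rx":0,"ry":0,"rz":0,"hand":0.035}]' | egrep "pos|contact"
```

```text
position: [0.6585, 0.1251, 0.0543]
contact_force: [-1.7, -0.1, 3.5]
```

```bash
python3 -m pendant '[{"dx":0,"dy":0,"dz":-0.0006,"rx":0,"ry":0,"rz":0,"hand":0.085},{"dx":0,"dy":0,"dz":0,"rx":0,"ry":0,"rz":0,"hand":0.085},{"dx":0,"dy":0,"dz":0,"rx":0,"ry":0,"rz":0,"hand":0.085},{"dx":0,"dy":0,"dz":0,"rx":0,"ry":0,"rz":0,"hand":0.085},{"dx":0,"dy":0,"dz":0,"rx":0,"ry":0,"rz":0,"hand":0.085},{"dx":0,"dy":0,"dz":0,"rx":0,"ry":0,"rz":0,"hand":0.085},{"dx":0,"dy":0,"dz":-0.02,"rx":0,"ry":0,"rz":0,"hand":0.085},{"dx":0,"dy":0,"dz":-0.04,"rx":0,"ry":0,"rz":0,"hand":0.085},{"dx":0,"dy":0,"dz":-0.04,"rx":0,"ry":0,"rz":0,"hand":0.085},{"dx":0,"dy":0,"dz":-0.04,"rx":0,"ry":0,"rz":0,"hand":0.085},{"dx":0,"dy":0,"dz":0,"rx":0,"ry":0,"rz":0,"hand":0.085},{"dx":0,"dy":0,"dz":0,"rx":0,"ry":0,"rz":0,"hand":0.085}]';  python3 go.py 0.662 -.137 .2 -75.5
```

```text
clock: 15.12
position: [0.6603, 0.1253, 0.1978]
ee_rot: [-0.001, 0.999, -0.048, 0.004]
contact_force: [0.3, 0.2, -0.9]
width: 0.0849
gripper_force: 0.0
clock 15.12 pos [0.6603 0.1253 0.1978] closing yaw -95.5 q6 100
rz -20.0 (other way 160.0)  then dx -0.0640 dy 0.2543 dz -0.0030 | without turn dx 0.0267 dy 0.2609 | level rx -0.08 ry -0.41
F [ 0.31  0.24 -0.92] w 0.0849 gf 0.0
```

```bash
python3 -m pendant '[{"dx":0,"dy":0,"dz":0,"rx":0,"ry":0,"rz":-6.7,"hand":0.085},{"dx":0,"dy":0,"dz":0,"rx":0,"ry":0,"rz":-6.7,"hand":0.085},{"dx":0,"dy":0,"dz":0,"rx":0,"ry":0,"rz":-6.6,"hand":0.085},{"dx":-0.009,"dy":0.036,"dz":0,"rx":0,"ry":0,"rz":0,"hand":0.085},{"dx":-0.009,"dy":0.036,"dz":0,"rx":0,"ry":0,"rz":0,"hand":0.085},{"dx":-0.009,"dy":0.036,"dz":0,"rx":0,"ry":0,"rz":0,"hand":0.085},{"dx":-0.009,"dy":0.036,"dz":0,"rx":0,"ry":0,"rz":0,"hand":0.085},{"dx":-0.009,"dy":0.036,"dz":0,"rx":0,"ry":0,"rz":0,"hand":0.085},{"dx":-0.009,"dy":0.036,"dz":0,"rx":0,"ry":0,"rz":0,"hand":0.085},{"dx":-0.009,"dy":0.036,"dz":0,"rx":0,"ry":0,"rz":0,"hand":0.085},{"dx":0,"dy":0,"dz":0,"rx":0,"ry":0,"rz":0,"hand":0.085},{"dx":0,"dy":0,"dz":0,"rx":0,"ry":0,"rz":0,"hand":0.085}]' >/dev/null; python3 pic.py pics/w6.png;  python3 go.py 0.662 -.137 .03 -75.5
```

```text
clock 16.17 pos [ 0.6597 -0.1351  0.1921] closing yaw -75.6 q6 58
rz -0.1 (other way 179.9)  then dx 0.0022 dy 0.0029 dz 0.1621 | without turn dx 0.0022 dy 0.0029 | level rx -0.15 ry 0.15
F [0.15 0.66 0.34] w 0.0847 gf 0.0
```

View pics/w6.png

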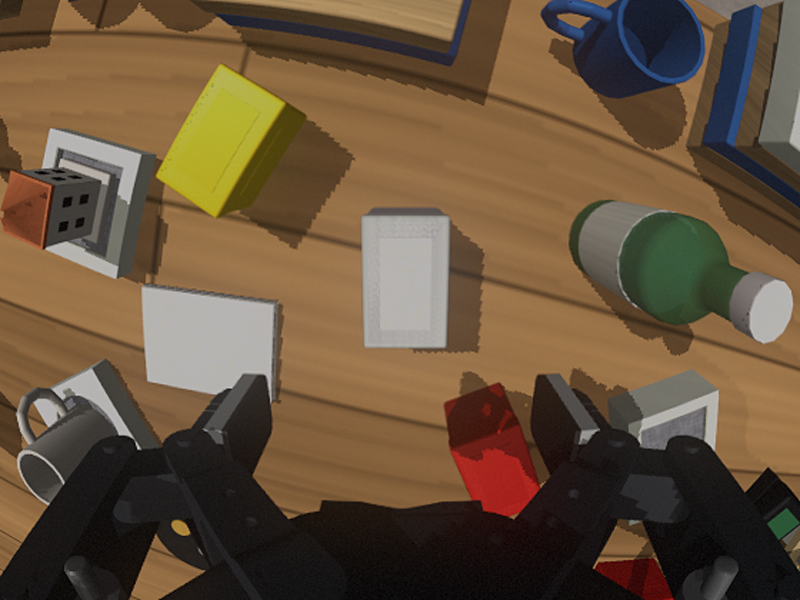

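The wrist view shows the plain tin square to the tool at (362–449, 215–348). The house stands in its square recess at (60,210) and the green bottle is well to the right.

```bash
python3 wm.py pics/w6.png "tin:.07:[[362,215],[449,215],[447,348],[363,347]]"
```

```text
tin [ 0.6639 -0.1381] len [0.05  0.081 0.052 0.081] ang [ -75.6 -165.1  103.6   13.5]
```

```bash
python3 -m pendant '[{"dx":0.003,"dy":0.0035,"dz":0.02,"rx":0,"ry":0,"rz":0,"hand":0.085},{"dx":0,"dy":0,"dz":0.035,"rx":0,"ry":0,"rz":0,"hand":0.085},{"dx":0,"dy":0,"dz":0.035,"rx":0,"ry":0,"rz":0,"hand":0.085},{"dx":0,"dy":0,"dz":0.035,"rx":0,"ry":0,"rz":0,"hand":0.085},{"dx":0,"dy":0,"dz":0.025,"rx":0,"ry":0,"rz":0,"hand":0.085},{"dx":0,"dy":0,"dz":0.013,"rx":0,"ry":0,"rz":0,"hand":0.085},{"dx":0,"dy":0,"dz":0,"rx":0,"ry":0,"rz":0,"hand":0.085},{"dx":0,"dy":0,"dz":0,"rx":0,"ry":0,"rz":0,"hand":0.085}]' 45
python3 -m pendant '[{"dx":0,"dy":0,"dz":0,"rx":0,"ry":0,"rz":0,"hand":0.04},{"dx":0,"dy":0,"dz":0,"rx":0,"ry":0,"rz":0,"hand":0.04},{"dx":0,"dy":0,"dz":0,"rx":0,"ry":0,"rz":0,"hand":0.04},{"dx":0,"dy":0,"dz":0,"rx":0,"ry":0,"rz":0,"hand":0.04},{"dx":0,"dy":0,"dz":0,"rx":0,"ry":0,"rz":0,"hand":0.04},{"dx":0,"dy":0,"dz":0,"rx":0,"ry":0,"rz":0,"hand":0.04},{"dx":0,"dy":0,"dz":0,"rx":0,"ry":0,"rz":0,"hand":0.04}]' 45
python3 -m pendant '[{"dx":0,"dy":0,"dz":-0.005,"rx":0,"ry":0,"rz":0,"hand":0.04},{"dx":0,"dy":0,"dz":-0.015,"rx":0,"ry":0,"rz":0,"hand":0.04},{"dx":0,"dy":0,"dz":-0.015,"rx":0,"ry":0,"rz":0,"hand":0.04},{"dx":0,"dy":0,"dz":0,"rx":0,"ry":0,"rz":0,"hand":0.04},{"dx":0,"dy":0,"dz":0,"rx":0,"ry":0,"rz":0,"hand":0.04},{"dx":0,"dy":0,"dz":0,"rx":0,"ry":0,"rz":0,"hand":0.04}]'
for i in 1 2 3; do python3 -m pendant '[{"dx":0,"dy":0,"dz":0,"rx":0,"ry":0,"rz":0,"hand":0.04}]' | egrep "cont"; done; python3 go.py .5614 -.409 .2 120.9
```

```text
clock: 16.83
position: [0.6637, -0.1355, 0.0299]
ee_rot: [-0.001, 0.992, 0.127, -0.001]
contact_force: [-0.4, -0.6, 0.8]
width: 0.085
gripper_force: 0.0
clock: 17.42
position: [0.6656, -0.1376, 0.033]
ee_rot: [0.0, 0.992, 0.126, 0.002]
contact_force: [0.5, -0.1, 6.0]
width: 0.0491
gripper_force: 48.1
clock: 17.92
position: [0.6634, -0.1371, 0.0649]
ee_rot: [-0.001, 0.992, 0.126, -0.001]
contact_force: [-1.0, -0.1, -5.0]
width: 0.0494
gripper_force: 47.9
contact_force: [-1.2, 0.3, -4.6]
contact_force: [0.1, 0.0, -4.5]
contact_force: [-0.2, -0.1, -4.4]
clock 18.17 pos [ 0.6639 -0.1372  0.0651] closing yaw -75.5 q6 58
rz -16.4 (other way 163.6)  then dx -0.2277 dy 0.1805 dz -0.1348 | without turn dx -0.1675 dy 0.2373 | level rx -0.06 ry 0.09
F [-0.22 -0.06 -4.35] w 0.0491 gf 47.9
```

The wrist feels about −4.4 N, so this is the full tin. To keep the order asked, I'll set it back gently where it stood and place the other (empty) one first.

```bash
python3 -m pendant '[{"dx":0,"dy":0,"dz":0.015,"rx":0,"ry":0,"rz":0,"hand":0.04},{"dx":0,"dy":0,"dz":0.01,"rx":0,"ry":0,"rz":0,"hand":0.04},{"dx":0,"dy":0,"dz":0.004,"rx":0,"ry":0,"rz":0,"hand":0.04},{"dx":0,"dy":0,"dz":0.002,"rx":0,"ry":0,"rz":0,"hand":0.04},{"dx":0,"dy":0,"dz":0,"rx":0,"ry":0,"rz":0,"hand":0.04},{"dx":0,"dy":0,"dz":0.001,"rx":0,"ry":0,"rz":0,"hand":0.04},{"dx":0,"dy":0,"dz":0,"rx":0,"ry":0,"rz":0,"hand":0.04}]';for i in 1 2; do python3 -m pendant '[{"dx":0,"dy":0,"dz":0.0005,"rx":0,"ry":0,"rz":0,"hand":0.04},{"dx":0,"dy":0,"dz":0,"rx":0,"ry":0,"rz":0,"hand":0.04}]' | egrep "pos|cont"; done
```

```text
clock: 18.75
position: [0.6648, -0.1374, 0.0345]
ee_rot: [0.0, 0.992, 0.126, 0.0]
contact_force: [-0.4, 0.7, -3.4]
width: 0.0494
gripper_force: 47.7
position: [0.6647, -0.1374, 0.034]
contact_force: [-0.1, -0.3, -4.4]
position: [0.6645, -0.1373, 0.0333]
contact_force: [0.5, 0.8, -4.0]
```

```bash
for i in 1 2; do python3 -m pendant '[{"dx":0,"dy":0,"dz":0.0005,"rx":0,"ry":0,"rz":0,"hand":0.04},{"dx":0,"dy":0,"dz":0,"rx":0,"ry":0,"rz":0,"hand":0.04}]' | egrep "pos|cont"; done
```

```text
position: [0.6645, -0.1374, 0.033]
contact_force: [-0.2, -0.6, -1.6]
position: [0.6645, -0.1373, 0.033]
contact_force: [-1.6, 0.3, 3.1]
```

```bash
python3 -m pendant '[{"dx":0,"dy":0,"dz":-0.0005,"rx":0,"ry":0,"rz":0,"hand":0.085},{"dx":0,"dy":0,"dz":0,"rx":0,"ry":0,"rz":0,"hand":0.085},{"dx":0,"dy":0,"dz":0,"rx":0,"ry":0,"rz":0,"hand":0.085},{"dx":0,"dy":0,"dz":0,"rx":0,"ry":0,"rz":0,"hand":0.085},{"dx":0,"dy":0,"dz":0,"rx":0,"ry":0,"rz":0,"hand":0.085},{"dx":0,"dy":0,"dz":0,"rx":0,"ry":0,"rz":0,"hand":0.085},{"dx":0,"dy":0,"dz":-0.02,"rx":0,"ry":0,"rz":0,"hand":0.085},{"dx":0,"dy":0,"dz":-0.04,"rx":0,"ry":0,"rz":0,"hand":0.085},{"dx":0,"dy":0,"dz":-0.04,"rx":0,"ry":0,"rz":5.9,"hand":0.085},{"dx":0,"dy":0,"dz":-0.04,"rx":0,"ry":0,"rz":5.9,"hand":0.085},{"dx":0,"dy":0,"dz":-0.02,"rx":0,"ry":0,"rz":5.9,"hand":0.085},{"dx":0,"dy":0,"dz":0,"rx":0,"ry":0,"rz":5.9,"hand":0.085}]';  python3 go.py 0.389 .299 .2 -99
```

```text
clock: 20.42
position: [0.6678, -0.1383, 0.1998]
ee_rot: [0.001, 0.997, -0.082, 0.006]
contact_force: [0.6, 0.3, -0.2]
width: 0.0849
gripper_force: 0.0
clock 20.42 pos [ 0.6678 -0.1383  0.1998] closing yaw -99.4 q6 82
rz -0.4 (other way 179.6)  then dx -0.3437 dy -0.3883 dz -0.0052 | without turn dx -0.3462 dy -0.3861 | level rx 0.10 ry -0.72
F [ 0.55  0.31 -0.15] w 0.0849 gf 0.0
```

```bash
python3 -m pendant '[{"dx":-0.0245,"dy":-0.0276,"dz":0,"rx":0,"ry":0,"rz":0,"hand":0.085},{"dx":-0.0245,"dy":-0.0276,"dz":0,"rx":0,"ry":0,"rz":0,"hand":0.085},{"dx":-0.0245,"dy":-0.0276,"dz":0,"rx":0,"ry":0,"rz":0,"hand":0.085},{"dx":-0.0245,"dy":-0.0276,"dz":0,"rx":0,"ry":0,"rz":0,"hand":0.085},{"dx":-0.0245,"dy":-0.0276,"dz":0,"rx":0,"ry":0,"rz":0,"hand":0.085},{"dx":-0.0245,"dy":-0.0276,"dz":0,"rx":0,"ry":0,"rz":0,"hand":0.085},{"dx":-0.0245,"dy":-0.0276,"dz":0,"rx":0,"ry":0,"rz":0,"hand":0.085}]'>/dev/null
python3 -m pendant '[{"dx":-0.0245,"dy":-0.0276,"dz":0,"rx":0,"ry":0,"rz":0,"hand":0.085},{"dx":-0.0245,"dy":-0.0276,"dz":0,"rx":0,"ry":0,"rz":0,"hand":0.085},{"dx":-0.0245,"dy":-0.0276,"dz":0,"rx":0,"ry":0,"rz":0,"hand":0.085},{"dx":-0.0245,"dy":-0.0276,"dz":0,"rx":0,"ry":0,"rz":0,"hand":0.085},{"dx":-0.0245,"dy":-0.0276,"dz":0,"rx":0,"ry":0,"rz":0,"hand":0.085},{"dx":-0.0245,"dy":-0.0276,"dz":0,"rx":0,"ry":0,"rz":0,"hand":0.085},{"dx":-0.0245,"dy":-0.0276,"dz":0,"rx":0,"ry":0,"rz":0,"hand":0.085},{"dx":0,"dy":0,"dz":0,"rx":0,"ry":0,"rz":0,"hand":0.085},{"dx":0,"dy":0,"dz":0,"rx":0,"ry":0,"rz":0,"hand":0.085}]'>/dev/null; python3 pic.py pics/w7.png;  python3 go.py 0.389 .299 .03 -99
```

```text
clock 21.80 pos [0.3864 0.2987 0.1927] closing yaw -98.9 q6 129
rz 0.1 (other way -179.9)  then dx 0.0024 dy -0.0008 dz 0.1627 | without turn dx 0.0024 dy -0.0008 | level rx 0.02 ry -0.04
F [ 0.47  0.34 -0.18] w 0.0854 gf 0.0
```

View pics/w7.png

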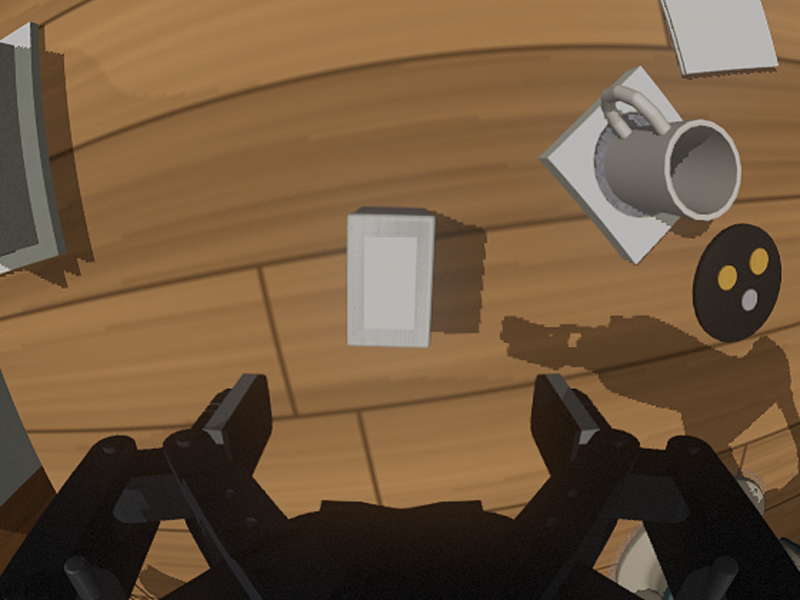

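The second plain tin is square to the tool at (347–434, 214–348), a little left of centre.

```bash
python3 wm.py pics/w7.png "tin:.07:[[347,214],[435,214],[429,348],[348,346]]"; python3 go.py 0.389 .307 .03 -99
```

```text
tin [0.3911 0.3054] len [0.05  0.082 0.05  0.081] ang [-99.  169.6  79.8 -10.1]
clock 21.80 pos [0.3864 0.2987 0.1927] closing yaw -98.9 q6 129
rz 0.1 (other way -179.9)  then dx 0.0011 dy -0.0087 dz 0.1627 | without turn dx 0.0011 dy -0.0087 | level rx 0.02 ry -0.04
F [ 0.47  0.34 -0.18] w 0.0854 gf 0.0
```

```bash
python3 -m pendant '[{"dx":0.0035,"dy":-0.0073,"dz":0.02,"rx":0,"ry":0,"rz":0.7,"hand":0.085},{"dx":0,"dy":0,"dz":0.035,"rx":0,"ry":0,"rz":0,"hand":0.085},{"dx":0,"dy":0,"dz":0.035,"rx":0,"ry":0,"rz":0,"hand":0.085},{"dx":0,"dy":0,"dz":0.035,"rx":0,"ry":0,"rz":0,"hand":0.085},{"dx":0,"dy":0,"dz":0.025,"rx":0,"ry":0,"rz":0,"hand":0.085},{"dx":0,"dy":0,"dz":0.013,"rx":0,"ry":0,"rz":0,"hand":0.085},{"dx":0,"dy":0,"dz":0,"rx":0,"ry":0,"rz":0,"hand":0.085},{"dx":0,"dy":0,"dz":0,"rx":0,"ry":0,"rz":0,"hand":0.085}]' 45
python3 -m pendant '[{"dx":0,"dy":0,"dz":0,"rx":0,"ry":0,"rz":0,"hand":0.04},{"dx":0,"dy":0,"dz":0,"rx":0,"ry":0,"rz":0,"hand":0.04},{"dx":0,"dy":0,"dz":0,"rx":0,"ry":0,"rz":0,"hand":0.04},{"dx":0,"dy":0,"dz":0,"rx":0,"ry":0,"rz":0,"hand":0.04},{"dx":0,"dy":0,"dz":0,"rx":0,"ry":0,"rz":0,"hand":0.04},{"dx":0,"dy":0,"dz":0,"rx":0,"ry":0,"rz":0,"hand":0.04},{"dx":0,"dy":0,"dz":0,"rx":0,"ry":0,"rz":0,"hand":0.04}]' 45
python3 -m pendant '[{"dx":0,"dy":0,"dz":-0.005,"rx":0,"ry":0,"rz":0,"hand":0.04},{"dx":0,"dy":0,"dz":-0.02,"rx":0,"ry":0,"rz":0,"hand":0.04},{"dx":0,"dy":0,"dz":-0.035,"rx":0,"ry":0,"rz":0,"hand":0.04},{"dx":0,"dy":0,"dz":-0.04,"rx":0,"ry":0,"rz":0,"hand":0.04},{"dx":0,"dy":0,"dz":-0.04,"rx":0,"ry":0,"rz":0,"hand":0.04},{"dx":0,"dy":0,"dz":-0.03,"rx":0,"ry":0,"rz":0,"hand":0.04},{"dx":0,"dy":0,"dz":0,"rx":0,"ry":0,"rz":0,"hand":0.04},{"dx":0,"dy":0,"dz":0,"rx":0,"ry":0,"rz":0,"hand":0.04}]'
for i in 1 2 3; do python3 -m pendant '[{"dx":0,"dy":0,"dz":0,"rx":0,"ry":0,"rz":0,"hand":0.04}]' | egrep "cont"; done; python3 go.py .5614 -.409 .2 120.9;python3 go.py .45 -.409 .2 120.9
```

```text
clock: 22.47
position: [0.392, 0.3038, 0.0292]
ee_rot: [0.001, 0.996, -0.086, -0.0]
contact_force: [-0.3, 0.5, -0.1]
width: 0.085
gripper_force: 0.0
clock: 23.05
position: [0.3925, 0.3055, 0.031]
ee_rot: [-0.001, 0.996, -0.085, 0.001]
contact_force: [0.9, -0.4, 6.5]
width: 0.0497
gripper_force: 47.1
clock: 23.72
position: [0.3919, 0.3055, 0.2017]
ee_rot: [-0.001, 0.996, -0.085, 0.002]
contact_force: [0.1, -0.5, -1.5]
width: 0.0496
gripper_force: 47.0
contact_force: [0.2, -0.0, -2.2]
contact_force: [-0.1, 0.2, -1.3]
contact_force: [0.1, -1.3, -1.7]
clock 23.97 pos [0.3901 0.3044 0.1978] closing yaw -99.8 q6 130
rz -40.7 (other way 139.3)  then dx -0.2194 dy 0.7001 dz 0.0002 | without turn dx 0.2899 dy 0.6740 | level rx 0.14 ry 0.18
F [ 0.09 -1.27 -1.73] w 0.0494 gf 47.0
clock 23.97 pos [0.3901 0.3044 0.1978] closing yaw -99.8 q6 130
rz -40.7 (other way 139.3)  then dx -0.3150 dy 0.6429 dz 0.0003 | without turn dx 0.1801 dy 0.6929 | level rx 0.14 ry 0.18
F [ 0.09 -1.27 -1.73] w 0.0494 gf 47.0
```

```bash
python3 -m pendant '[{"dx":0,"dy":0,"dz":0,"rx":0,"ry":0,"rz":-6.8,"hand":0.04},{"dx":0,"dy":0,"dz":0,"rx":0,"ry":0,"rz":-6.8,"hand":0.04},{"dx":0,"dy":0,"dz":0,"rx":0,"ry":0,"rz":-6.8,"hand":0.04},{"dx":0,"dy":0,"dz":0,"rx":0,"ry":0,"rz":-6.8,"hand":0.04},{"dx":0,"dy":0,"dz":0,"rx":0,"ry":0,"rz":-6.8,"hand":0.04},{"dx":0,"dy":0,"dz":0,"rx":0,"ry":0,"rz":-6.7,"hand":0.04},{"dx":-0.006,"dy":0.019,"dz":0,"rx":0,"ry":0,"rz":0,"hand":0.04},{"dx":-0.009,"dy":0.029,"dz":0,"rx":0,"ry":0,"rz":0,"hand":0.04},{"dx":-0.011,"dy":0.035,"dz":0,"rx":0,"ry":0,"rz":0,"hand":0.04},{"dx":-0.011,"dy":0.035,"dz":0,"rx":0,"ry":0,"rz":0,"hand":0.04},{"dx":-0.011,"dy":0.035,"dz":0,"rx":0,"ry":0,"rz":0,"hand":0.04},{"dx":-0.011,"dy":0.035,"dz":0,"rx":0,"ry":0,"rz":0,"hand":0.04}]'>/dev/null
python3 -m pendant '[{"dx":-0.011,"dy":0.035,"dz":0,"rx":0,"ry":0,"rz":0,"hand":0.04},{"dx":-0.011,"dy":0.035,"dz":0,"rx":0,"ry":0,"rz":0,"hand":0.04},{"dx":-0.011,"dy":0.035,"dz":0,"rx":0,"ry":0,"rz":0,"hand":0.04},{"dx":-0.011,"dy":0.035,"dz":0,"rx":0,"ry":0,"rz":0,"hand":0.04},{"dx":-0.011,"dy":0.035,"dz":0,"rx":0,"ry":0,"rz":0,"hand":0.04},{"dx":-0.011,"dy":0.035,"dz":0,"rx":0,"ry":0,"rz":0,"hand":0.04},{"dx":-0.011,"dy":0.035,"dz":0,"rx":0,"ry":0,"rz":0,"hand":0.04},{"dx":-0.011,"dy":0.035,"dz":0,"rx":0,"ry":0,"rz":0,"hand":0.04},{"dx":-0.011,"dy":0.035,"dz":0,"rx":0,"ry":0,"rz":0,"hand":0.04},{"dx":-0.011,"dy":0.035,"dz":0,"rx":0,"ry":0,"rz":0,"hand":0.04},{"dx":0,"dy":0,"dz":0,"rx":0,"ry":0,"rz":0,"hand":0.04},{"dx":0,"dy":0,"dz":0,"rx":0,"ry":0,"rz":0,"hand":0.04}]'>/dev/null; python3 go.py .5614 -.409 .082 120.9
```

```text
clock 25.97 pos [ 0.5224 -0.245   0.1975] closing yaw -59.3 q6 27
rz -0.2 (other way 179.8)  then dx -0.0506 dy 0.1610 dz 0.1151 | without turn dx -0.0502 dy 0.1612 | level rx -0.17 ry 0.08
F [-0.22  0.41 -1.95] w 0.0495 gf 47.4
```

```bash
python3 -m pendant '[{"dx":-0.01,"dy":0.033,"dz":0,"rx":0,"ry":0,"rz":0,"hand":0.04},{"dx":-0.01,"dy":0.033,"dz":0,"rx":0,"ry":0,"rz":0,"hand":0.04},{"dx":-0.01,"dy":0.033,"dz":0,"rx":0,"ry":0,"rz":0,"hand":0.04},{"dx":-0.01,"dy":0.033,"dz":0.01,"rx":0,"ry":0,"rz":0,"hand":0.04},{"dx":-0.009,"dy":0.029,"dz":0.03,"rx":0,"ry":0,"rz":0,"hand":0.04},{"dx":0,"dy":0,"dz":0.035,"rx":0,"ry":0,"rz":0,"hand":0.04},{"dx":0,"dy":0,"dz":0.03,"rx":0,"ry":0,"rz":0,"hand":0.04},{"dx":0,"dy":0,"dz":0,"rx":0,"ry":0,"rz":0,"hand":0.04},{"dx":0,"dy":0,"dz":0,"rx":0,"ry":0,"rz":0,"hand":0.04}]'>/dev/null; python3 pic.py pics/w8.png;python3 go.py .5614 -.409 .070 120.9
```

```text
clock 26.77 pos [ 0.5636 -0.4048  0.0954] closing yaw -59.0 q6 18
rz 0.1 (other way -179.9)  then dx -0.0040 dy 0.0025 dz 0.0254 | without turn dx -0.0040 dy 0.0025 | level rx -0.07 ry 0.00
F [0.06 0.37 0.16] w 0.0496 gf 47.4
```

View pics/w8.png

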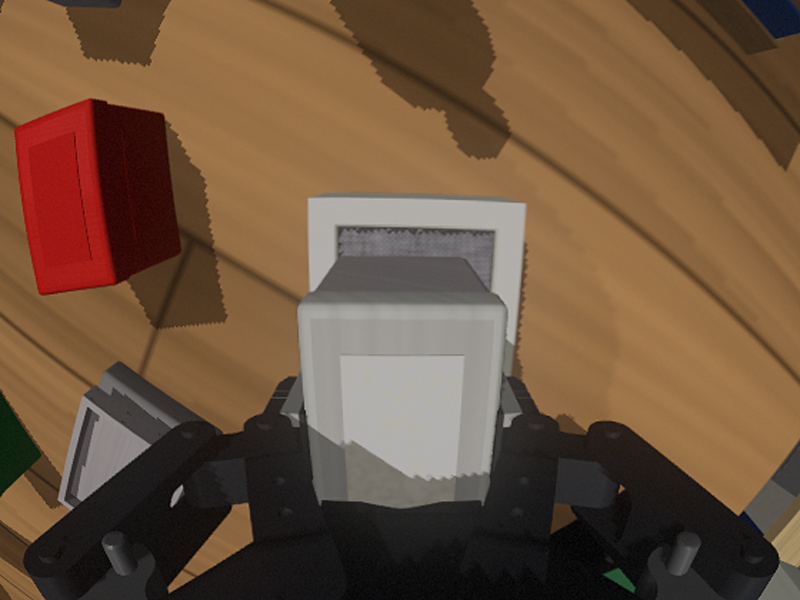

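The tin hangs over the plinth: its bottom far edge is at about (336–467, 258), the recess far edge is at (337–495, 228) and the block's far corners are at (308,199) and (526,204).

```bash
python3 wm.py pics/w8.png "rec:.045:[[337,227],[495,230]]" "blk:.045:[[308,199],[526,204]]" "tinbot:.0644:[[336,258],[467,258]]" "tintop:.1344:[[299,303],[507,303]]"; python3 - <<'E'
import pickle;from h import *
d,s=pickle.load(open("pics/w8.png.pkl","rb"));Q=rot(s["ee_rot"]).as_matrix()
f=lambda uv,z:((wrist_world(d,s,np.array(uv)*.7-.15,z).mean(0)-s["position"])@Q).round(4)
print(f([[337,227],[495,230]],.045),f([[308,199],[526,204]],.045),f([[336,258],[467,258]],.0644),f([[299,303],[507,303]],.1344))
E
```

```text
rec [ 0.6046 -0.3847] len [0.066 0.066] ang [-59.9 120.1]
blk [ 0.6149 -0.3791] len [0.091 0.091] ang [-60. 120.]
tinbot [ 0.5939 -0.3841] len [0.049 0.049] ang [-59. 121.]
tintop [ 0.5966 -0.3834] len [0.048 0.048] ang [-58.9 121.1]
[0.0463 0.0062 0.0477] [0.058  0.0067 0.0476] [0.0373 0.     0.0283] [ 0.04    0.0003 -0.0417]
```

```bash
python3 -m pendant '[{"dx":0,"dy":0.005,"dz":0,"rx":0,"ry":0,"rz":0.7,"hand":0.04},{"dx":0,"dy":0,"dz":0.008,"rx":0,"ry":0,"rz":0,"hand":0.04},{"dx":0,"dy":0,"dz":0.008,"rx":0,"ry":0,"rz":0,"hand":0.04},{"dx":0,"dy":0,"dz":0.004,"rx":0,"ry":0,"rz":0,"hand":0.04},{"dx":0,"dy":0,"dz":0,"rx":0,"ry":0,"rz":0,"hand":0.04},{"dx":0,"dy":0,"dz":0,"rx":0,"ry":0,"rz":0,"hand":0.04}]'; python3 pic.py pics/w9.png; for i in 1 2 3; do python3 -m pendant '[{"dx":0,"dy":0,"dz":0.0008,"rx":0,"ry":0,"rz":0,"hand":0.04},{"dx":0,"dy":0,"dz":0,"rx":0,"ry":0,"rz":0,"hand":0.04}]' | egrep "pos|cont"; done
```

```text
clock: 27.27
position: [0.5656, -0.4099, 0.0749]
ee_rot: [-0.0, 0.965, 0.261, -0.0]
contact_force: [-0.4, -0.5, -0.8]
width: 0.0495
gripper_force: 47.4
position: [0.566, -0.4104, 0.0747]
contact_force: [-0.1, 0.3, -1.2]
position: [0.5659, -0.4102, 0.0737]
contact_force: [-0.6, -0.5, -1.1]
position: [0.5658, -0.4102, 0.0727]
contact_force: [-0.4, -0.0, -0.5]
```

View pics/w9.png

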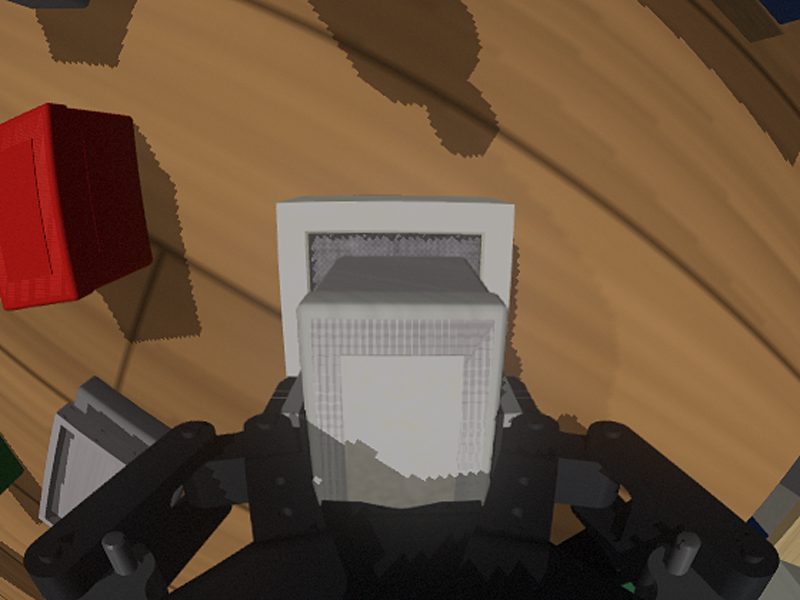

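The tin sits inside the recess (307–482), about 2.6 mm to the right of centre. I'll shift it and finish lowering.

```bash
python3 -m pendant '[{"dx":0,"dy":-0.0025,"dz":0.0008,"rx":0,"ry":0,"rz":0,"hand":0.04},{"dx":0,"dy":0,"dz":0.0006,"rx":0,"ry":0,"rz":0,"hand":0.04},{"dx":0,"dy":0,"dz":0,"rx":0,"ry":0,"rz":0,"hand":0.04}]' |egrep "pos|cont"; for i in 1 2 3; do python3 -m pendant '[{"dx":0,"dy":0,"dz":0.0006,"rx":0,"ry":0,"rz":0,"hand":0.04},{"dx":0,"dy":0,"dz":0,"rx":0,"ry":0,"rz":0,"hand":0.04}]' | egrep "pos|cont"; done
```

```text
position: [0.5644, -0.4078, 0.0713]
contact_force: [0.1, 0.5, -0.4]
position: [0.5646, -0.4081, 0.0708]
contact_force: [-0.2, 0.1, -0.1]
position: [0.5647, -0.4081, 0.0702]
contact_force: [0.4, 0.7, -0.8]
position: [0.5646, -0.4081, 0.0701]
contact_force: [-1.0, -0.0, 0.9]
```

```bash
python3 -m pendant '[{"dx":0,"dy":0,"dz":0.0005,"rx":0,"ry":0,"rz":0,"hand":0.04},{"dx":0,"dy":0,"dz":0,"rx":0,"ry":0,"rz":0,"hand":0.04}]' | egrep "pos|cont"
python3 -m pendant '[{"dx":0,"dy":0,"dz":-0.0005,"rx":0,"ry":0,"rz":0,"hand":0.085},{"dx":0,"dy":0,"dz":0,"rx":0,"ry":0,"rz":0,"hand":0.085},{"dx":0,"dy":0,"dz":0,"rx":0,"ry":0,"rz":0,"hand":0.085},{"dx":0,"dy":0,"dz":0,"rx":0,"ry":0,"rz":0,"hand":0.085},{"dx":0,"dy":0,"dz":0,"rx":0,"ry":0,"rz":0,"hand":0.085},{"dx":0,"dy":0,"dz":0,"rx":0,"ry":0,"rz":0,"hand":0.085},{"dx":0,"dy":0,"dz":-0.02,"rx":0,"ry":0,"rz":0,"hand":0.085},{"dx":0,"dy":0,"dz":-0.04,"rx":0,"ry":0,"rz":0,"hand":0.085},{"dx":0,"dy":0,"dz":-0.04,"rx":0,"ry":0,"rz":5.1,"hand":0.085},{"dx":0,"dy":0,"dz":-0.03,"rx":0,"ry":0,"rz":5.1,"hand":0.085},{"dx":0,"dy":0,"dz":0,"rx":0,"ry":0,"rz":5.1,"hand":0.085},{"dx":0,"dy":0,"dz":0,"rx":0,"ry":0,"rz":0,"hand":0.085}]'; python3 go.py .6645 -.1373 .2 -75.5;  python3 go.py .55 -.25 .2 -75.5
```

```text
position: [0.5646, -0.4081, 0.0701]
contact_force: [-1.6, 1.7, 5.1]
clock: 29.73
position: [0.5657, -0.409, 0.2028]
ee_rot: [0.002, 0.992, 0.129, 0.002]
contact_force: [-0.1, 1.4, -0.8]
width: 0.0849
gripper_force: 0.0
clock 29.73 pos [ 0.5657 -0.409   0.2028] closing yaw -75.2 q6 34
rz 0.3 (other way -179.7)  then dx 0.1637 dy -0.2383 dz 0.0022 | without turn dx 0.1651 dy -0.2373 | level rx 0.27 ry -0.19
F [-0.08  1.36 -0.78] w 0.0849 gf 0.0
clock 29.73 pos [ 0.5657 -0.409   0.2028] closing yaw -75.2 q6 34
rz 0.3 (other way -179.7)  then dx 0.0246 dy -0.1579 dz 0.0022 | without turn dx 0.0256 dy -0.1577 | level rx 0.27 ry -0.19
F [-0.08  1.36 -0.78] w 0.0849 gf 0.0
```

```bash
python3 -m pendant '[{"dx":0.007,"dy":-0.0365,"dz":0,"rx":0,"ry":0,"rz":0.3,"hand":0.085},{"dx":0.007,"dy":-0.0365,"dz":0,"rx":0,"ry":0,"rz":0,"hand":0.085},{"dx":0.007,"dy":-0.0365,"dz":0,"rx":0,"ry":0,"rz":0,"hand":0.085},{"dx":0.007,"dy":-0.0365,"dz":0,"rx":0,"ry":0,"rz":0,"hand":0.085},{"dx":0.007,"dy":-0.0365,"dz":0,"rx":0,"ry":0,"rz":0,"hand":0.085},{"dx":0.007,"dy":-0.0365,"dz":0,"rx":0,"ry":0,"rz":0,"hand":0.085},{"dx":0.007,"dy":-0.0365,"dz":0,"rx":0,"ry":0,"rz":0,"hand":0.085},{"dx":0.038,"dy":0.0055,"dz":0,"rx":0,"ry":0,"rz":0,"hand":0.085},{"dx":0.038,"dy":0.0055,"dz":0,"rx":0,"ry":0,"rz":0,"hand":0.085},{"dx":0.038,"dy":0.0055,"dz":0,"rx":0,"ry":0,"rz":0,"hand":0.085},{"dx":0,"dy":0,"dz":0,"rx":0,"ry":0,"rz":0,"hand":0.085},{"dx":0,"dy":0,"dz":0,"rx":0,"ry":0,"rz":0,"hand":0.085}]'>/dev/null; python3 go.py .6645 -.1373 .029 -75.5
```

```text
clock 30.73 pos [ 0.6623 -0.1349  0.1967] closing yaw -75.2 q6 58
rz 0.3 (other way -179.7)  then dx 0.0021 dy 0.0033 dz 0.1676 | without turn dx 0.0021 dy 0.0033 | level rx -0.13 ry 0.21
F [-0.28  0.94  0.11] w 0.0849 gf 0.0
```

```bash
python3 -m pendant '[{"dx":0.0015,"dy":0.0033,"dz":0.02,"rx":0,"ry":0,"rz":0.3,"hand":0.085},{"dx":0,"dy":0,"dz":0.035,"rx":0,"ry":0,"rz":0,"hand":0.085},{"dx":0,"dy":0,"dz":0.035,"rx":0,"ry":0,"rz":0,"hand":0.085},{"dx":0,"dy":0,"dz":0.035,"rx":0,"ry":0,"rz":0,"hand":0.085},{"dx":0,"dy":0,"dz":0.025,"rx":0,"ry":0,"rz":0,"hand":0.085},{"dx":0,"dy":0,"dz":0.015,"rx":0,"ry":0,"rz":0,"hand":0.085},{"dx":0,"dy":0,"dz":0,"rx":0,"ry":0,"rz":0,"hand":0.085},{"dx":0,"dy":0,"dz":0,"rx":0,"ry":0,"rz":0,"hand":0.085}]' 50 | egrep "pos|cont"
python3 -m pendant '[{"dx":0,"dy":0,"dz":0,"rx":0,"ry":0,"rz":0,"hand":0.04},{"dx":0,"dy":0,"dz":0,"rx":0,"ry":0,"rz":0,"hand":0.04},{"dx":0,"dy":0,"dz":0,"rx":0,"ry":0,"rz":0,"hand":0.04},{"dx":0,"dy":0,"dz":0,"rx":0,"ry":0,"rz":0,"hand":0.04},{"dx":0,"dy":0,"dz":0,"rx":0,"ry":0,"rz":0,"hand":0.04},{"dx":0,"dy":0,"dz":0,"rx":0,"ry":0,"rz":0,"hand":0.04},{"dx":0,"dy":0,"dz":0,"rx":0,"ry":0,"rz":0,"hand":0.04}]' 50
python3 -m pendant '[{"dx":0,"dy":0,"dz":-0.005,"rx":0,"ry":0,"rz":0,"hand":0.04},{"dx":0,"dy":0,"dz":-0.02,"rx":0,"ry":0,"rz":0,"hand":0.04},{"dx":0,"dy":0,"dz":-0.035,"rx":0,"ry":0,"rz":0,"hand":0.04},{"dx":0,"dy":0,"dz":-0.04,"rx":0,"ry":0,"rz":0,"hand":0.04},{"dx":0,"dy":0,"dz":-0.04,"rx":0,"ry":0,"rz":0,"hand":0.04},{"dx":0,"dy":0,"dz":-0.02,"rx":0,"ry":0,"rz":0,"hand":0.04},{"dx":0,"dy":0,"dz":0,"rx":0,"ry":0,"rz":0,"hand":0.04},{"dx":0,"dy":0,"dz":0,"rx":0,"ry":0,"rz":0,"hand":0.04},{"dx":0,"dy":0,"dz":0,"rx":0,"ry":0,"rz":0,"hand":0.04}]'; python3 go.py .379 -.307 .19 -91.6
```

```text
position: [0.662, -0.1385, 0.0335]
contact_force: [0.4, -0.4, 2.2]
clock: 31.98
position: [0.665, -0.1386, 0.0367]
ee_rot: [0.0, 0.992, 0.125, 0.001]
contact_force: [-1.1, 0.8, 6.1]
width: 0.0494
gripper_force: 54.1
clock: 32.73
position: [0.6623, -0.138, 0.1919]
ee_rot: [-0.001, 0.992, 0.125, -0.002]
contact_force: [0.2, -0.2, -4.8]
width: 0.0492
gripper_force: 53.3
clock 32.73 pos [ 0.6623 -0.138   0.1919] closing yaw -75.7 q6 58
rz 15.9 (other way -164.1)  then dx -0.2785 dy 0.1769 dz 0.0026 | without turn dx -0.3163 dy 0.0937 | level rx -0.16 ry 0.26
F [ 0.25 -0.16 -4.76] w 0.0492 gf 53.3
```

```bash
python3 -m pendant '[{"dx":-0.015,"dy":0.01,"dz":0,"rx":0,"ry":0,"rz":5.3,"hand":0.04},{"dx":-0.025,"dy":0.015,"dz":0,"rx":0,"ry":0,"rz":5.3,"hand":0.04},{"dx":-0.031,"dy":0.0197,"dz":0,"rx":0,"ry":0,"rz":5.3,"hand":0.04},{"dx":-0.031,"dy":0.0197,"dz":0,"rx":0,"ry":0,"rz":0,"hand":0.04},{"dx":-0.031,"dy":0.0197,"dz":0,"rx":0,"ry":0,"rz":0,"hand":0.04},{"dx":-0.031,"dy":0.0197,"dz":0,"rx":0,"ry":0,"rz":0,"hand":0.04},{"dx":-0.031,"dy":0.0197,"dz":0,"rx":0,"ry":0,"rz":0,"hand":0.04},{"dx":-0.031,"dy":0.0197,"dz":0,"rx":0,"ry":0,"rz":0,"hand":0.04},{"dx":-0.025,"dy":0.016,"dz":0,"rx":0,"ry":0,"rz":0,"hand":0.04},{"dx":0,"dy":0,"dz":0,"rx":0,"ry":0,"rz":0,"hand":0.04},{"dx":0,"dy":0,"dz":0,"rx":0,"ry":0,"rz":0,"hand":0.04}]'>/dev/null; python3 go.py .379 -.307 .095 -91.6
```

```text
clock 33.65 pos [ 0.4145 -0.3013  0.1921] closing yaw -91.8 q6 48
rz -0.2 (other way 179.8)  then dx -0.0350 dy 0.0070 dz 0.0972 | without turn dx -0.0349 dy 0.0071 | level rx -0.23 ry 0.22
F [ 0.56  0.79 -3.57] w 0.0492 gf 53.3
```

```bash
python3 -m pendant '[{"dx":-0.02,"dy":0.004,"dz":0,"rx":0,"ry":0,"rz":0,"hand":0.04},{"dx":-0.014,"dy":0.003,"dz":0.01,"rx":0,"ry":0,"rz":0,"hand":0.04},{"dx":0,"dy":0,"dz":0.03,"rx":0,"ry":0,"rz":0,"hand":0.04},{"dx":0,"dy":0,"dz":0.03,"rx":0,"ry":0,"rz":0,"hand":0.04},{"dx":0,"dy":0,"dz":0.02,"rx":0,"ry":0,"rz":0,"hand":0.04},{"dx":0,"dy":0,"dz":0.007,"rx":0,"ry":0,"rz":0,"hand":0.04},{"dx":0,"dy":0,"dz":0,"rx":0,"ry":0,"rz":0,"hand":0.04},{"dx":0,"dy":0,"dz":0,"rx":0,"ry":0,"rz":0,"hand":0.04},{"dx":0,"dy":0,"dz":0,"rx":0,"ry":0,"rz":0,"hand":0.04}]'>/dev/null; python3 pic.py pics/w10.png; python3 go.py .379 -.307 .0737 -91.6
```

```text
clock 34.45 pos [ 0.384  -0.3086  0.0989] closing yaw -91.5 q6 45
rz 0.1 (other way -179.9)  then dx -0.0051 dy -0.0015 dz 0.0252 | without turn dx -0.0051 dy -0.0016 | level rx 0.11 ry -0.12
F [ 0.7   0.59 -3.81] w 0.0497 gf 53.1
```

View pics/w10.png

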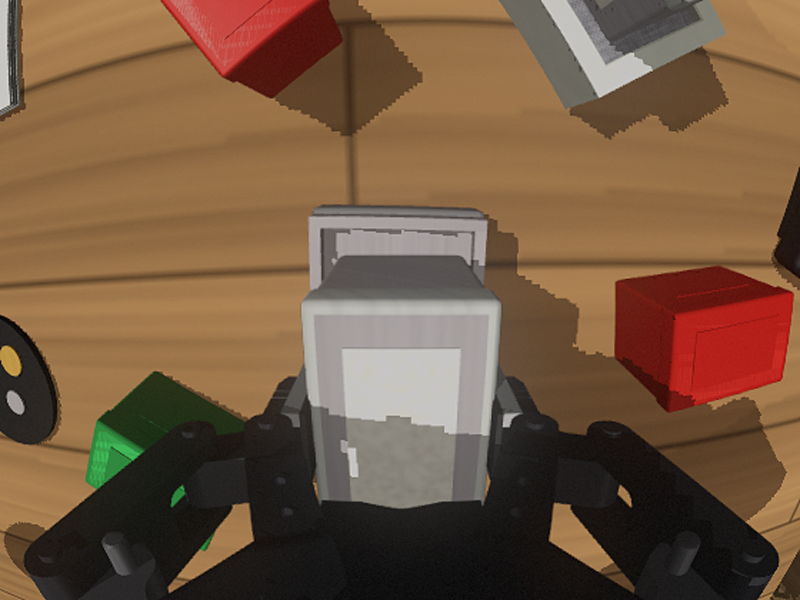

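```bash
python3 - <<'E'
import pickle;from h import *
d,s=pickle.load(open("pics/w10.png.pkl","rb"));Q=rot(s["ee_rot"]).as_matrix()
f=lambda uv,z:((wrist_world(d,s,np.array(uv)*.7-.15,z)-s["position"])@Q)[:,:2].round(4).tolist()
print("outer",f([[309,216],[487,215]],.046),"inner",f([[322,229],[474,229]],.046),"tinbot",f([[338,257],[465,257]],.0622),"top",f([[302,302],[500,302]],.1322))
E
```

```text
outer [[0.0512, -0.039], [0.0515, 0.0369]] inner [[0.0455, -0.0335], [0.0454, 0.0314]] tinbot [[0.0362, -0.0247], [0.0362, 0.0256]] top [[0.0379, -0.0244], [0.0379, 0.025]]
```

```bash
python3 -m pendant '[{"dx":0,"dy":-0.0015,"dz":0.008,"rx":0,"ry":0,"rz":0,"hand":0.04},{"dx":0,"dy":0,"dz":0.008,"rx":0,"ry":0,"rz":0,"hand":0.04},{"dx":0,"dy":0,"dz":0.005,"rx":0,"ry":0,"rz":0,"hand":0.04},{"dx":0,"dy":0,"dz":0,"rx":0,"ry":0,"rz":0,"hand":0.04},{"dx":0,"dy":0,"dz":0,"rx":0,"ry":0,"rz":0,"hand":0.04}]' | egrep "pos|cont"; for i in 1 2 3 4; do python3 -m pendant '[{"dx":0,"dy":0,"dz":0.001,"rx":0,"ry":0,"rz":0,"hand":0.04},{"dx":0,"dy":0,"dz":0.001,"rx":0,"ry":0,"rz":0,"hand":0.04},{"dx":0,"dy":0,"dz":0,"rx":0,"ry":0,"rz":0,"hand":0.04}]' | egrep "pos|cont"; done
```

```text
position: [0.3825, -0.3061, 0.0762]
contact_force: [-0.2, -0.9, -2.8]
position: [0.3829, -0.3065, 0.0747]
contact_force: [-1.0, 0.1, -4.2]
position: [0.3829, -0.3066, 0.0727]
contact_force: [0.3, -0.3, -2.9]
position: [0.3829, -0.3065, 0.0707]
contact_force: [-0.2, -0.6, -2.1]
position: [0.3829, -0.3065, 0.0687]
contact_force: [-0.9, -0.3, -0.2]
```

```bash
for i in 1 2; do python3 -m pendant '[{"dx":0,"dy":0,"dz":0.0008,"rx":0,"ry":0,"rz":0,"hand":0.04},{"dx":0,"dy":0,"dz":0,"rx":0,"ry":0,"rz":0,"hand":0.04},{"dx":0,"dy":0,"dz":0,"rx":0,"ry":0,"rz":0,"hand":0.04}]' | egrep "pos|cont"; done; for i in 1 2 3 4; do python3 -m pendant '[{"dx":0,"dy":0,"dz":0,"rx":0,"ry":0,"rz":0,"hand":0.04}]' | egrep "cont"; done
```

```text
position: [0.3829, -0.3066, 0.068]
contact_force: [0.1, 0.0, -0.2]
position: [0.3829, -0.3066, 0.0671]
contact_force: [-0.6, -0.4, 0.3]
contact_force: [-0.8, -0.9, 0.1]
contact_force: [-0.3, -1.0, 0.1]
contact_force: [-0.4, -0.8, 0.4]
contact_force: [-0.4, -1.2, 0.0]
```

```bash
python3 -m pendant '[{"dx":0,"dy":0,"dz":0,"rx":0,"ry":0,"rz":0,"hand":0.085},{"dx":0,"dy":0,"dz":0,"rx":0,"ry":0,"rz":0,"hand":0.085},{"dx":0,"dy":0,"dz":0,"rx":0,"ry":0,"rz":0,"hand":0.085},{"dx":0,"dy":0,"dz":0,"rx":0,"ry":0,"rz":0,"hand":0.085},{"dx":0,"dy":0,"dz":0,"rx":0,"ry":0,"rz":0,"hand":0.085},{"dx":0,"dy":0,"dz":0,"rx":0,"ry":0,"rz":0,"hand":0.085},{"dx":0,"dy":0,"dz":-0.02,"rx":0,"ry":0,"rz":0,"hand":0.085},{"dx":0,"dy":0,"dz":-0.04,"rx":0,"ry":0,"rz":0,"hand":0.085},{"dx":0,"dy":0,"dz":-0.04,"rx":0,"ry":0,"rz":0,"hand":0.085},{"dx":0,"dy":0,"dz":-0.04,"rx":0,"ry":0,"rz":0,"hand":0.085}]'
python3 -m pendant '[{"dx":-0.02,"dy":0,"dz":-0.035,"rx":0,"ry":0,"rz":0,"hand":0.085},{"dx":-0.03,"dy":0,"dz":-0.02,"rx":0,"ry":0,"rz":0,"hand":0.085},{"dx":-0.03,"dy":0,"dz":0,"rx":0,"ry":0,"rz":0,"hand":0.085},{"dx":0,"dy":0,"dz":0,"rx":0,"ry":0,"rz":0,"hand":0.085},{"dx":0,"dy":0,"dz":0,"rx":0,"ry":0,"rz":0,"hand":0.085}]'
python3 - <<'E'
from rig import manip; import cv2
d=manip.get_image("top"); f=cv2.cvtColor(d["frame"],cv2.COLOR_RGB2BGR)
cv2.imwrite("pics/final.png",cv2.resize(f[115:305,85:465],(800,400),interpolation=cv2.INTER_CUBIC))
E
```

```text
clock: 37.53
position: [0.3824, -0.3059, 0.2084]
ee_rot: [-0.001, 1.0, -0.014, -0.0]
contact_force: [0.7, -0.8, 0.2]
width: 0.0849
gripper_force: 0.0
clock: 37.95
position: [0.302, -0.304, 0.2626]
ee_rot: [0.0, 1.0, -0.015, 0.001]
contact_force: [0.4, 0.2, 0.3]
width: 0.0846
gripper_force: 0.0
```

View pics/final.png

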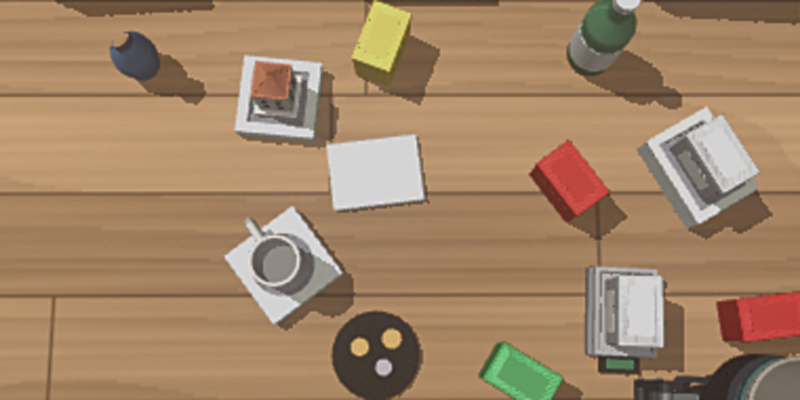

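The final view shows all four pieces standing flat in their places: mug (275,262), house (273,90), empty tin on the plinth (710,155) and full tin in the pan (635,310). The vase at (135,55) hasn't moved, and each set-down height matched its recess floor.

```bash
python3 -c "
from rig import manip
print(manip.sign_off())"
```

```text
the job is handed in; nothing more can be done
None
```

The job is handed in at about 38 s of the 118 s: the mug, the house, the empty tin (plinth) and the full tin (scale pan) stand in their places, set down in that order, and the vase is where it was.

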